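Walk a gas bottle into its bench restraint

TASK

Walk the heavy gas bottle into the blue bench restraint by rocking it over and swinging it round on its bottom rim: its rubber boot grips too well to be slid, and it must not be lifted, toppled, shoved hard or handled by its valve. It must end standing upright on its place in front of the rubber saddle, with the valve's brass outlet facing the brass coupling on the post; then swing the gate fully shut in front of it. Leave the other things on the bench where they are.

Things in the scene. Friction and masses are not known exactly. Their poses are not given: they have to be found in the camera images.
- gas_bottle: White gas bottle, 100 mm diameter, 184 mm tall, 1.5 kg +-10 %. Origin: centre of its underside; z up its axis, x the way the valve outlet faces. Black rubber boot (radius 50 mm, 24 mm high) with a grip of friction 2 (about 30 N to slide it); above it a smooth straight wall of radius 49 mm. Stands upright at the start, 85 to 120 mm in front of its place; centre of mass 77 mm up.
- shoulder (a point): Point on the bottle's axis, 145 mm up: top of its straight wall; above, a green shoulder narrows to the valve. Pushed at 100 to 140 mm height it tips on its rim with 5 to 8 N, balances at 33 degrees, falls back from less. Tilted 10 to 15 degrees it can be swung round the rim point it stands on: by angle a, its centre moves 100 mm x sin(a/2). It lags the pusher by 0.1 to 0.2 rad.
- outlet_tip (a point): Tip of the valve's brass outlet stub (16 mm diameter), 32 mm out from the bottle's axis along the bottle's x, 166 mm up. The valve (this outlet and a round black hand knob, 25 mm diameter) stands 160 to 184 mm up, within 14 mm of the axis but for the outlet; it must not be pushed, held or pulled.
- restraint: Blue steel frame screwed to the bench. Origin: the bottle's standing place (centre of its underside when home), on the bench; x points to the saddle and post, the open mouth looks to -x; z up. U of rails, 59 to 81 mm up: side rails x -72 to +78 mm, inner faces at y +-92 mm, rear rail at x 78 mm. Rubber saddle: shallow arc, its middle at x 55 mm, 5 mm behind a bottle that is home.
- coupling_tip (a point): Front end of the brass coupling of the gas line (19 mm diameter) on the restraint's 182 mm tall post: x 84, y 0, z 166 mm in the restraint's frame, pointing to -x (the post's front is at x 114 mm). The outlet faces it when the bottle's x lies along the restraint's x; with the bottle home the outlet ends 52 mm in front of it.
- gate (a joint): Angle of the restraint's gate, rad: 0 fully shut (stop), 2.0 to 2.5 at the start, at most 2.65. At angle q the gate points along (-sin q, cos q) in the restraint's frame: shut it lies across the mouth, it opens outwards. It stays where it is left (0.1 N m) and follows a push of 1 to 2 N.
- gate_hinge (a point): The gate's upright hinge axis at the front end of the right rail: x -75, y -100, z 70 mm in the restraint's frame. The gate is a steel bar from here, 218 mm long, 8 mm thick, 20 mm high (60 to 80 mm up); a rubber pad on its inner side, 65 to 135 mm along, ends 13 mm from the bar's centre plane.
- gate_knob (a point): Centre of the gate's black ball knob (18 mm), 70 mm up: 212 mm along the bar from the hinge axis and 22 mm out from the bar on its outer side.
- soap_bottle: Bystander: loose white plastic bottle with a yellow cap, 46 mm diameter, 124 mm tall, origin at the centre of its underside.
- timer: Bystander: loose white timer with a grey dial, 64 mm diameter, 47 mm tall, origin at the centre of its underside.
- sample_box: Bystander: loose blue sample box with a clear lid, 73x99x30 mm, origin at the centre of its underside.

How it is judged (in metres and radians):
On the way, in this order (a step that is already met when the one before it is completed fails the run):
1. the bottle is rocked over onto its bottom rim (tilted 7 degrees or more) (angle between gas_bottle's own z axis and vertical above 0.12 rad), for 0.2 s.
2. the bottle stands upright on its place, outlet towards the coupling, while the gate is still open (horizontal distance between gas_bottle and restraint below 0.011 m and angle between gas_bottle's own z axis and vertical below 0.03 rad and angle between the x axis of gas_bottle and the x axis of restraint, either way round below 0.26 rad and x of outlet_tip in the frame of restraint above 0.01 m and value of joint gate above 0.5 rad), for 0.2 s.
At the end, for the whole second after the job is handed in: The bottle stands upright (within 1.7 degrees) and still with its axis within 11 mm of the restraint's standing place, its outlet within 15 degrees of facing the coupling, and the gate is shut to within 0.06 rad (horizontal distance between gas_bottle and restraint below 0.011 m and angle between gas_bottle's own z axis and vertical below 0.03 rad and angle between the x axis of gas_bottle and the x axis of restraint, either way round below 0.26 rad and x of outlet_tip in the frame of restraint above 0.01 m and value of joint gate below 0.06 rad and linear speed of gas_bottle below 0.02 m/s); the robot touches nothing.
It fails at once if the bottle is tilted more than 29 degrees (angle between gas_bottle's own z axis and vertical above 0.5 rad).
It fails at once if the bottle is lifted: the centre of its underside is more than 32 mm above the bench (height (world z) of gas_bottle above 0.032 m).
It fails at once if the valve is pressed or held with more than 3 N (contact force between any of the fingers, the arm and valve above 3 N).
It fails at once if the robot shoves the bottle with more than 25 N (contact force between any of the fingers, the arm and gas_bottle above 25 N).
It fails at once if a bystander is moved more than 20 mm (distance of any of soap_bottle, timer, sample_box from where it was at the start of the episode above 0.02 m).
It also fails if it takes over 72 s, if anything falls off the work surface, if the arm or the gripper's body presses on something with over 40 N, if the wrist force passes 120 N, or if a joint passes its speed limit or range.

ROBOT

A 6-joint arm with a two-finger parallel gripper is mounted at the origin on a cart in front of the work surface, level with it; the furniture and walls round the work are solid. World frame = base frame: x ahead of the robot, y to its left, z up, the work surface at z = 0. Lengths are in mm, angles in rad, forces in N, time in s.
With the tool pointing down it reaches from about 300 to 775 mm from the base axis. Payload 14.6 kg.
Tool frame: the origin (TCP) lies midway between the tips of the shut fingers; the grasp point (between the pads) lies 19 mm behind it; z points along the fingers, y is the direction in which the jaws open and shut (so a half turn about z gives the same grasp; the last joint's range is limited). The gripper opens to 94 mm and grips with 3 to 60 N. Pads are 16 mm wide; open, the fingers measure 119 mm over their backs; the gripper's body (75 mm by 177 mm) begins 78 mm behind the grasp point.
Start: joints at [-1.304, 0.3, 1.521, -0, 1.321, -0.067], TCP at [180.192, -519.634, 205.446] pointing down, gripper open.
Joint ranges: [-3.03, 3.03], [-0.79, 2.21], [0.23, 2.52], [-1.04, 4.18], [0, 3.07], [-2.55, 2.55]. Speed limits (rad/s): [2.22, 2.22, 2.57, 3.14, 3.14, 3.14].

INTERFACE

Orientations are given as [roll, pitch, yaw] about the fixed x, y, z axes, in that order (R = Rz(yaw) Ry(pitch) Rx(roll)).
In Python, from cell import manip, camera gives the robot as it stands. The module is installed in compiled form; this text tells all that it offers.
- The arm moves only by the tool jog_arm, never from a script. Its argument "commands" is a list of rows, each a list of 7 numbers: the shift along the world's x, y, z in units of 1 m (1.0 is 1 m), then the turn, a rotation vector about the world's x, y, z in units of 120 degrees (1.0 is 120 degrees), then the opening, from 0 (shut) to 1 (fully open). In form: [[x, y, z, ax, ay, az, grip], ...]. A call has exactly 10 rows; each row is the pose to reach, as a shift and turn from the pose commanded when the call began; what a row does not reach only later rows make up. A row lasts 1/8 s, in which the tool goes at most 62.5 mm and 10.7 degrees, less where a joint would pass 70% of its speed; a pose out of reach is approached as far as the arm can. A call with a number of a shift or a turn outside -1 to 1 is refused whole. A call with a gripper value outside its range is refused whole. The fingers move at their own pace and stop on an object; "grip_force" is the grip in N (left out, the last holds). Time passes only in rows, so rows that repeat a pose let the fingers close, or fill a call up. It gives the time, the measured TCP pose, the force and the opening at its end, in the units of the state.
- manip.read_state(): the state, without advancing time (a new reading comes with each control period).
- camera(name): name is "scene" or "top"; returns a dict with "pixels" (480x640x3 uint8, blue, green, red), "vertical_fov" (degrees; the focal length in pixels is half the picture's height over the tangent of half this angle, whatever the lens; pixels are square), "cx", "cy" (the principal point, pixels), "rvec" (rotation vector, rad) and "tvec" (3), from world to camera coordinates, as OpenCV has them. Camera axes: x right, y down, z forward; pixel columns grow to the right and rows downward; lengths in mm; the calibration is good to about 2 mm. A picture is of the moment at which its call begins. There is no depth.
- manip.sign_off(): hands the job in, once; it reports no verdict.
The state is a dict: "clock": time; "joints": joint angles; "qd": joint speeds; "effort": joint torques, N m; "eef_pos": TCP position; "eef_rot": TCP orientation; "wrist_force": force on the tool from outside, world axes, zero at the start; "moment": the same for the moment, N m; "finger_gap": finger opening in mm.
Only numpy, scipy, OpenCV 4.12 (cv2) and the standard library are available. Lean on these libraries where they do the work, as an engineer would, in place of code of your own. Each camera call takes 0.05 s, during which the arm holds its last target.

## Working session

There is one attempt and no reset: what is moved stays moved. The work goes in short steps, Python scripts to look and compute and a tool call to move; the robot and the scene stay as the last step left them, time stands still between calls to the robot, and variables do not carry over. Pictures are saved under pics/ and viewed, and the job is handed in when it is done.

Besides the shell and the picture viewer there is one more tool, called in YAML: its name, and indented under it one key for each argument. jog_arm: Moves the arm, as the interface text tells. Its arguments: {"type":"object","properties":{"commands":{"type":"array","items":{"type":"array","items":{"type":"number"}}},"grip_force":{"type":"number"}},"required":["commands"]}

```bash
mkdir -p pics; ls; python3 - <<'E'
from cell import manip, camera
import cv2
print(manip.read_state())
for n in("scene","top"):
    c=camera(n); cv2.imwrite(f"pics/{n}0.png",c["pixels"]); print(n,{k:v for k,v in c.items() if k!="pixels"})
E
```

```text
pics
{'clock': 0.0, 'joints': array([-1.30360253e+00,  3.00483057e-01,  1.52159651e+00, -1.57211398e-05,
        1.32065806e+00, -6.65771021e-02]), 'qd': array([ 0.0007314 ,  0.00049296,  0.00018003, -0.00081204, -0.00055288,
        0.0004623 ]), 'effort': array([-3.95842537e-03, -5.31817281e+01, -3.52734482e+01,  7.07033440e-02,
        2.44013371e-02, -5.81030963e-05]), 'eef_pos': array([ 180.1212189 , -519.3955394 ,  204.87323219]), 'eef_rot': array([-3.14044920e+00, -6.09791512e-05,  3.33774761e-01]), 'wrist_force': array([-0.18267397,  0.28617367, -0.73757427]), 'moment': array([-0.03558563, -0.04629385, -0.00617475]), 'finger_gap': 93.9429086837959}
scene {'vertical_fov': 42.48359839570142, 'cx': 319.1347603458559, 'cy': 234.63088047942634, 'rvec': array([ 1.12014034, -2.02831014,  1.20961339]), 'tvec': array([349.39178016, 328.51828638, 919.23925219])}
top {'vertical_fov': 47.863243128620425, 'cx': 315.21105428936835, 'cy': 238.99866493283872, 'rvec': array([ 2.16228868, -2.13842799,  0.17031629]), 'tvec': array([  41.10702978,  621.1103934 , 1269.36822314])}
```

View pics/scene0.png

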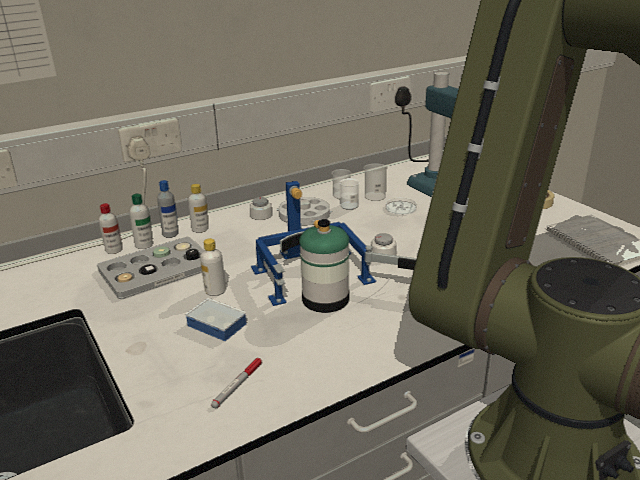

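View pics/top0.png

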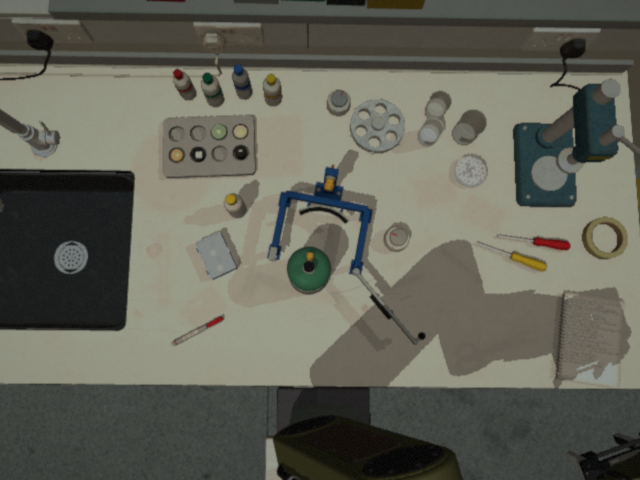

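```bash
cat > h.py <<'E'
import numpy as np, cv2
from cell import manip, camera
class Cam:
    def __init__(s,n):
        c=camera(n); s.im=c["pixels"]; f=240/np.tan(np.radians(c["vertical_fov"])/2)
        s.K=np.array([[f,0,c["cx"]],[0,f,c["cy"]],[0,0,1.]]); s.rv=c["rvec"]; s.tv=c["tvec"]
        s.R=cv2.Rodrigues(s.rv)[0]; s.C=-s.R.T@s.tv
    def ray(s,u,v): return s.R.T@np.linalg.inv(s.K)@np.array([u,v,1.])
    def at(s,u,v,z):
        d=s.ray(u,v); return s.C+d*(z-s.C[2])/d[2]
    def proj(s,p):
        q=s.K@(s.R@np.asarray(p,float)+s.tv); return q[:2]/q[2]
    def crop(s,name,x0,y0,w,h,k):
        cv2.imwrite("pics/"+name,cv2.resize(s.im[y0:y0+h,x0:x0+w],None,fx=k,fy=k,interpolation=cv2.INTER_CUBIC))
E
python3 - <<'E'
from h import *
t=Cam("top"); s=Cam("scene")
print(t.C,s.C)
t.crop("t1.png",240,150,200,200,4 if 0 else 3)
s.crop("s1.png",240,160,200,160,4)
E
```

```text
[ 428.25866831   61.78977153 1345.93466845] [-389.75457528  629.99400314  725.39548548]
```

View pics/t1.png

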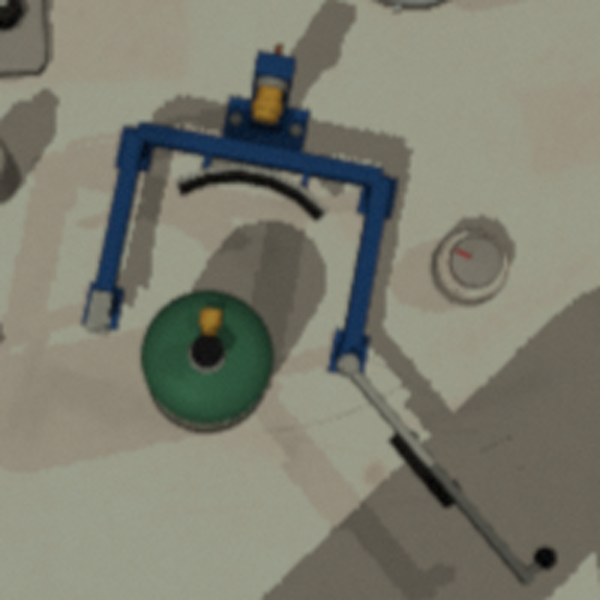

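View pics/s1.png

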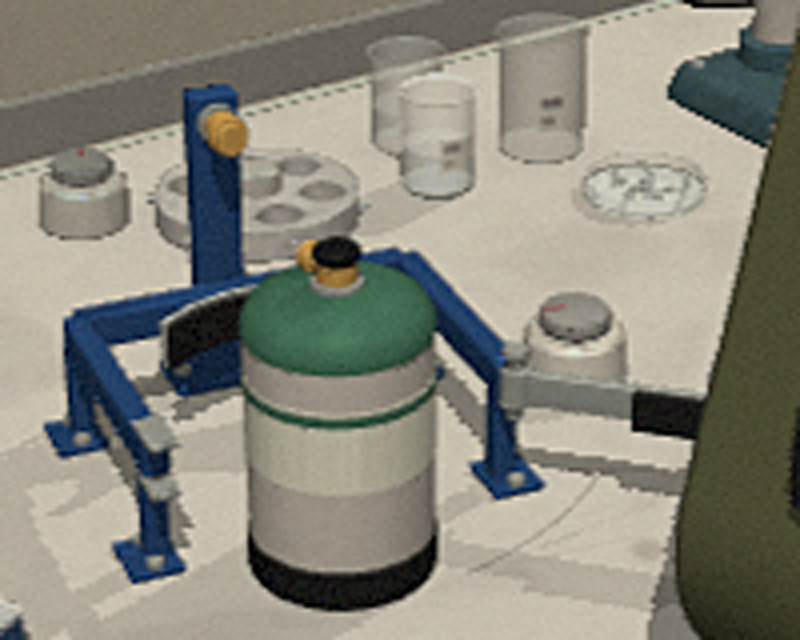

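```bash
python3 - <<'E'
from h import *
t=Cam("top")
hsv=cv2.cvtColor(t.im,cv2.COLOR_BGR2HSV)
m=cv2.inRange(hsv,(105,120,40),(125,255,255)); 
# left rail samples per row, right rail
P={}
for name,(xa,xb,ya,yb) in dict(L=(268,290,200,240),R=(355,376,220,255)).items():
    pts=[]
    for y in range(ya,yb):
        xs=np.where(m[y,xa:xb])[0]+xa
        if len(xs)>3: pts.append([*t.at(xs[0],y,81)[:2],*t.at(xs[-1],y,81)[:2]])
    P[name]=np.array(pts)
    c=(P[name][:,:2]+P[name][:,2:])/2
    vx,vy,x0,y0=cv2.fitLine(c.astype(np.float32),cv2.DIST_HUBER,0,.01,.01).ravel()
    print(name,len(c),np.degrees(np.arctan2(vy,vx)),x0,y0, np.median(np.linalg.norm(P[name][:,:2]-P[name][:,2:],axis=1)))
# rear rail
pts=[]
for x in list(range(290,315))+list(range(345,362)):
    ys=np.where(m[185:222,x])[0]+185
    if len(ys)>3: pts.append([x,*t.at(x,ys[-1],81)[:2]])
pts=np.array(pts); l=cv2.fitLine(pts[:,1:].astype(np.float32),cv2.DIST_HUBER,0,.01,.01).ravel(); print("rear",l,np.degrees(np.arctan2(l[1],l[0])))
px=lambda u,v:(240+u/3,150+v/3)
print("hinge",t.at(*px(348,362),84),"coup",t.at(*px(266,113),170))
# bottle
g=cv2.inRange(hsv,(65,80,30),(90,255,255)); n,lab,st,ce=cv2.connectedComponentsWithStats(g)
i=1+np.argmax(st[1:,4]); print("green",st[i],t.at(*ce[i],148))
cs=max(cv2.findContours((lab==i).astype(np.uint8),0,2)[0],key=cv2.contourArea); 
(cx,cy),r=cv2.minEnclosingCircle(cs); print(cx,cy,r,t.at(cx,cy,147), t.at(cx+r,cy,147))
for nm,p,z in(("knobtop",(207,352),184),("outlettip",(211,312),170),("gateknob",(545,557),75),("gate end",(525,580),80)): print(nm,t.at(*px(*p),z))
E
```

```text
L 40 -10.702864 659.35535 133.2748 11.834631891952073
R 35 -10.461268 620.8534 -61.781788 11.815522293465587
rear [1.781377e-01 9.840056e-01 7.019090e+02 3.236080e+01] 79.73869
hinge [541.11717693 -47.84406404  84.        ] coup [718.26589382  20.48953992 170.        ]
green [ 288  247   42   43 1210] [536.8558024   63.33826717 148.        ]
308.6879577636719 268.4538269042969 21.494009017944336 [539.2260102   62.89953289 147.        ] [539.76745378  15.10078674 147.        ]
knobtop [538.23044252  62.22187328 184.        ]
outlettip [568.86425541  59.65666272 170.        ]
gateknob [ 392.49012799 -200.99928636   75.        ]
gate end [ 375.06390779 -184.23108156   80.        ]
```

```bash
python3 - <<'E'
from h import *
t=Cam("top"); s=Cam("scene")
t.crop("t2.png",300,160,60,60,10)
t.crop("t3.png",340,230,60,60,10)
s.crop("s2.png",280,170,60,60,10)
s.crop("s3.png",350,230,60,60,10)
E
python3 -c "
import cv2,numpy as np
a=[cv2.imread(f'pics/{n}.png') for n in('t2','t3','s2','s3')]
a=[cv2.resize(x,(300,300)) if 0 else cv2.resize(x,(390,290)) if 0 else x for x in a]
cv2.imwrite('pics/m.png',cv2.resize(np.vstack([np.hstack(a[:2]),np.hstack(a[2:])]),(600,600)))"
```

```text
(no output)
```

View pics/m.png

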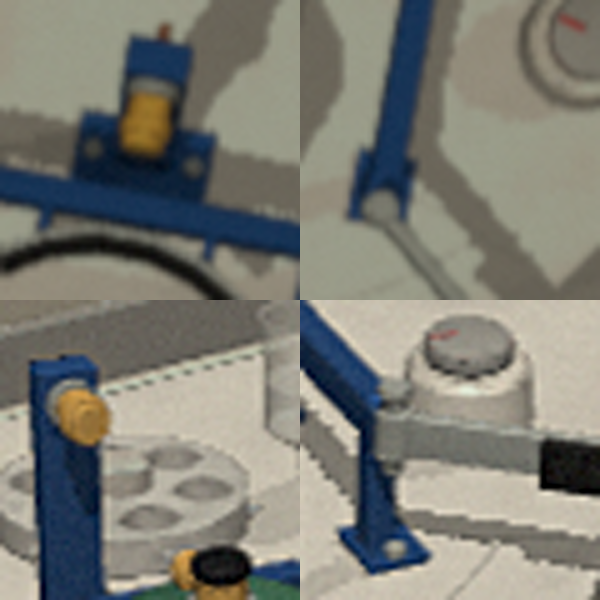

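```bash
python3 - <<'E'
from h import *
t=Cam("top"); s=Cam("scene")
def tri(a,b):
    A=t.K@np.c_[t.R,t.tv];B=s.K@np.c_[s.R,s.tv]
    X=cv2.triangulatePoints(A,B,np.array(a,float).reshape(2,1),np.array(b,float).reshape(2,1)).ravel(); return X[:3]/X[3]
print("coup scene",s.at(298.6,193.6,166)); print("coup top", t.at(329,191.6,160))
print("hinge tri",tri((356,270.6),(369,247)), s.at(369,247,90),t.at(356,270.6,90))
print("knob",tri((309,267.3),(240+336/4,160+243/4)),)
# model check
th=-0.184; ex=np.array([np.cos(th),np.sin(th)]); ey=np.array([-ex[1],ex[0]])
for x0 in (608,612,616):
    o=x0*ex+151.6*ey
    W=lambda x,y,z:np.r_[o+x*ex+y*ey,z]
    print(x0,o,"coup",t.proj(W(84,0,166)),s.proj(W(84,0,166)),"hinge",t.proj(W(-75,-100,85)),s.proj(W(-75,-100,85)),"rear",t.proj(W(78,50,59)),"post top",s.proj(W(114,0,182)),"rearin corner",t.proj(W(78,92,59)))
hsv=cv2.cvtColor(t.im,cv2.COLOR_BGR2HSV)
m=cv2.inRange(hsv,(105,120,40),(125,255,255)); print([ (x,np.where(m[185:222,x])[0]+185) for x in (300,)])
E
```

```text
coup scene [719.5540016   19.31554489 166.        ]
coup top [711.68163061  19.32968055 160.        ]
hinge tri [540.59891331 -47.19727377  91.49804046] [542.79521326 -48.80117617  90.        ] [540.7362542  -47.32292792  90.        ]
knob [538.86630911  63.22211142 184.93512931]
608 [625.47404847  37.79913605] coup [327.70287401 192.54100064] [299.95296188 195.66231769] hinge [355.58946375 273.89989488] [370.76205129 251.10009533] rear [305.50295661 201.14826071] post top [295.28287686 184.14628894] rearin corner [288.56182328 197.84064158]
612 [629.4065273   37.06728203] coup [328.04208768 190.82746206] [299.35799745 194.9879075 ] hinge [355.90098212 272.22378902] [369.95853529 250.2522541 ] rear [305.82472201 199.56876969] post top [294.70654262 183.50785709] rearin corner [288.89092739 196.2634461 ]
616 [633.33900612  36.33542801] coup [328.38097438 189.11557519] [298.76590408 194.31675174] hinge [356.21221333 270.54922816] [369.15908497 249.40870283] rear [306.1462022  197.99067873] post top [294.13295466 182.87246743] rearin corner [289.21973994 194.68764791]
[(300, array([194, 195, 196, 197, 198, 199]))]
```

jog_arm:
  commands:
    - [0.02, 0.04, 0.03, 0, 0, 0.07, 0.6]
    - [0.05, 0.09, 0.03, 0, 0, 0.14, 0.6]
    - [0.08, 0.15, 0.03, 0, 0, 0.22, 0.6]
    - [0.11, 0.21, 0.03, 0, 0, 0.3, 0.6]
    - [0.14, 0.27, 0.03, 0, 0, 0.38, 0.6]
    - [0.17, 0.33, 0.03, 0, 0, 0.46, 0.6]
    - [0.2, 0.39, 0.03, 0, 0, 0.54, 0.6]
    - [0.23, 0.44, 0.03, 0, 0, 0.62, 0.6]
    - [0.26, 0.5, 0.03, 0, 0, 0.7075, 0.6]
    - [0.29, 0.55, 0.03, 0, 0, 0.7075, 0.6]
  grip_force: 40

```text
clock: 1.7
eef_pos: [461.3, 16.0, 235.8]
eef_rot: [3.141, 0.0, 1.819]
wrist_force: [0.4, -1.5, -0.9]
finger_gap: 56.5
```

jog_arm:
  commands:
    - [0.025, 0.05, 0, 0, 0, 0, 0.6]
    - [0.052, 0.101, 0, 0, 0, 0, 0.6]
    - [0.052, 0.101, 0, 0, 0, 0, 0.6]
    - [0.052, 0.101, -0.04, 0, 0, 0, 0.6]
    - [0.052, 0.101, -0.08, 0, 0, 0, 0.6]
    - [0.052, 0.101, -0.11, 0, 0, 0, 0.6]
    - [0.052, 0.101, -0.129, 0, 0, 0, 0.6]
    - [0.052, 0.101, -0.129, 0, 0, 0, 0.6]
    - [0.053, 0.096, -0.129, 0, 0, 0, 0.6]
    - [0.054, 0.091, -0.129, 0, 0, 0, 0.6]

```text
clock: 2.95
eef_pos: [516.5, 106.5, 109.5]
eef_rot: [3.135, -0.003, 1.816]
wrist_force: [-2.0, 20.0, 17.2]
finger_gap: 56.6
```

```bash
python3 - <<'E'
from h import *
print(manip.read_state())
t=Cam("top"); s=Cam("scene")
a=cv2.resize(t.im[200:320,230:390],None,fx=3.75,fy=3.75,interpolation=2);b=cv2.resize(s.im[180:330,220:420],None,fx=3,fy=3,interpolation=2)
cv2.imwrite("pics/a1.png",cv2.resize(a,(600,450)));cv2.imwrite("pics/a2.png",b)
E
```

```text
{'clock': 2.95, 'joints': array([ 0.13223348,  0.34710313,  1.69579395,  0.00380875,  1.09203039,
       -0.11498954]), 'qd': array([-0.06968822, -0.01181373, -0.01258015,  0.00910481, -0.00948531,
       -0.0787763 ]), 'effort': array([-11.34492069, -40.92532396, -22.67608881,  -4.49111447,
         1.02716278,   0.83805805]), 'eef_pos': array([516.51864634, 106.54723595, 109.54370268]), 'eef_rot': array([ 3.13458521e+00, -2.60532746e-03,  1.81628511e+00]), 'wrist_force': array([-2.01162144, 20.03820973, 17.23125786]), 'moment': array([ 3.72761965, -0.45492504,  0.62932103]), 'finger_gap': 56.5630018017227}
```

View pics/a1.png

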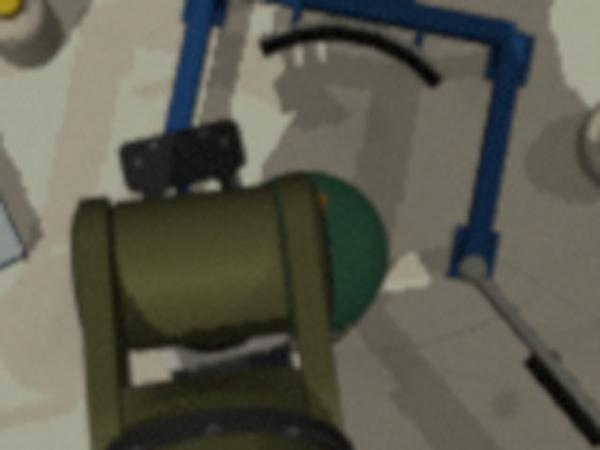

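View pics/a2.png

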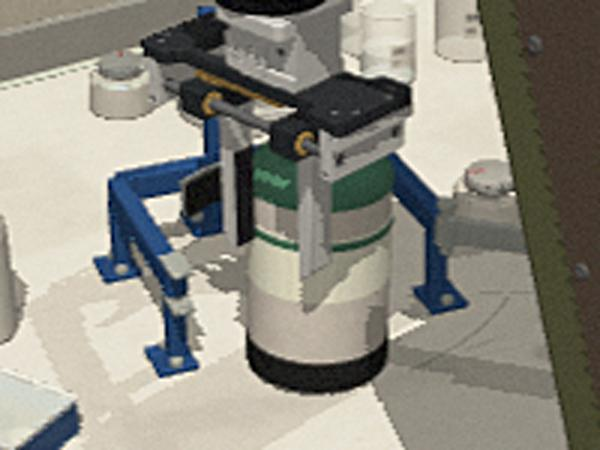

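jog_arm:
  commands:
    - [-0.001, 0.004, 0, 0, 0, 0, 0.6]
    - [-0.002, 0.008, 0, 0, 0, 0, 0.6]
    - [-0.002, 0.008, 0, 0, 0, 0, 0.6]
    - [-0.002, 0.008, 0, 0, 0, 0, 0.6]
    - [-0.002, 0.008, 0, 0, 0, 0, 0.6]
    - [-0.002, 0.008, 0, 0, 0, 0, 0.6]
    - [-0.002, 0.008, 0, 0, 0, 0, 0.6]
    - [-0.002, 0.008, 0, 0, 0, 0, 0.6]
    - [-0.002, 0.008, 0, 0, 0, 0, 0.6]
    - [-0.002, 0.008, 0, 0, 0, 0, 0.6]

```text
clock: 4.3
eef_pos: [512.7, 112.9, 106.4]
eef_rot: [-3.142, 0.0, 1.816]
wrist_force: [0.3, 1.0, -0.8]
finger_gap: 56.6
```

```bash
python3 - <<'E'
from h import *
t=Cam("top"); s=Cam("scene")
a=cv2.resize(t.im[200:320,230:390],(600,450),interpolation=2);b=cv2.resize(s.im[180:330,220:420],None,fx=3,fy=3,interpolation=2)
cv2.imwrite("pics/a1.png",a);cv2.imwrite("pics/a2.png",b)
E
```

```text
(no output)
```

View pics/a2.png

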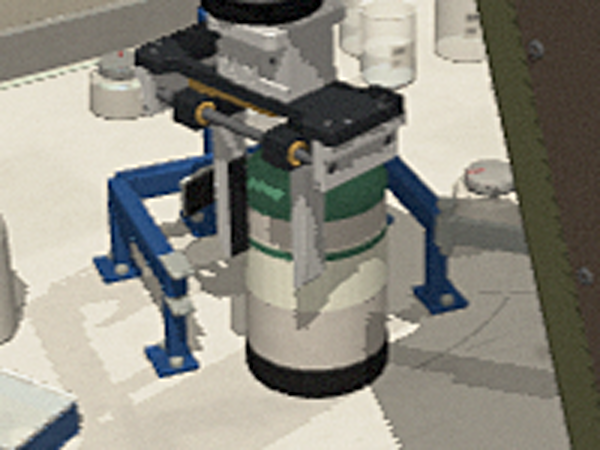

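jog_arm:
  commands:
    - [0.005, 0.004, 0, 0, 0, 0, 0.6]
    - [0.01, 0.005, 0, 0, 0, 0, 0.6]
    - [0.013, 0.005, 0, 0, 0, 0, 0.6]
    - [0.013, 0.005, 0, 0, 0, 0, 0.6]
    - [0.0133, 0.003, 0, 0, 0, 0, 0.6]
    - [0.014, 0.001, 0, 0, 0, 0, 0.6]
    - [0.0145, -0.001, 0, 0, 0, 0, 0.6]
    - [0.0147, -0.002, 0, 0, 0, 0, 0.6]
    - [0.015, -0.003, 0, 0, 0, 0, 0.6]
    - [0.015, -0.003, 0, 0, 0, 0, 0.6]

```text
clock: 5.65
eef_pos: [527.7, 109.8, 106.5]
eef_rot: [3.142, 0.0, 1.815]
wrist_force: [0.1, -1.5, -0.1]
finger_gap: 56.3
```

jog_arm:
  commands:
    - [0.0002, -0.001, 0, 0, 0, 0, 0.6]
    - [0.0005, -0.002, 0, 0, 0, 0, 0.6]
    - [0.0007, -0.003, 0, 0, 0, 0, 0.6]
    - [0.001, -0.004, 0, 0, 0, 0, 0.6]
    - [0.0012, -0.005, 0, 0, 0, 0, 0.6]
    - [0.0014, -0.006, 0, 0, 0, 0, 0.6]
    - [0.0017, -0.007, 0, 0, 0, 0, 0.6]
    - [0.002, -0.008, 0, 0, 0, 0, 0.6]
    - [0.002, -0.008, 0, 0, 0, 0, 0.6]
    - [0.002, -0.008, 0, 0, 0, 0, 0.6]

```text
clock: 6.9
eef_pos: [531.2, 103.8, 108.3]
eef_rot: [3.136, -0.002, 1.817]
wrist_force: [1.4, 14.2, 11.7]
finger_gap: 56.3
```

jog_arm:
  commands:
    - [0, 0, 0.003, 0, 0, 0, 0.6]
    - [0, 0, 0.006, 0, 0, 0, 0.6]
    - [0.0005, -0.002, 0.0075, 0, 0, 0, 0.6]
    - [0.001, -0.004, 0.009, 0, 0, 0, 0.6]
    - [0.0015, -0.006, 0.0105, 0, 0, 0, 0.6]
    - [0.002, -0.008, 0.012, 0, 0, 0, 0.6]
    - [0.0025, -0.01, 0.0135, 0, 0, 0, 0.6]
    - [0.0027, -0.011, 0.0145, 0, 0, 0, 0.6]
    - [0.003, -0.012, 0.0155, 0, 0, 0, 0.6]
    - [0.003, -0.012, 0.0155, 0, 0, 0, 0.6]

```text
clock: 8.15
eef_pos: [532.7, 89.8, 122.0]
eef_rot: [3.142, 0.0, 1.816]
wrist_force: [-0.5, 3.3, -2.1]
finger_gap: 56.4
```

```bash
python3 - <<'E'
from h import *
t=Cam("top"); s=Cam("scene")
a=cv2.resize(t.im[200:320,230:390],(600,450),interpolation=2);b=cv2.resize(s.im[180:330,220:420],None,fx=3,fy=3,interpolation=2)
cv2.imwrite("pics/b1.png",a);cv2.imwrite("pics/b2.png",b)
E
```

```text
(no output)
```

View pics/b2.png

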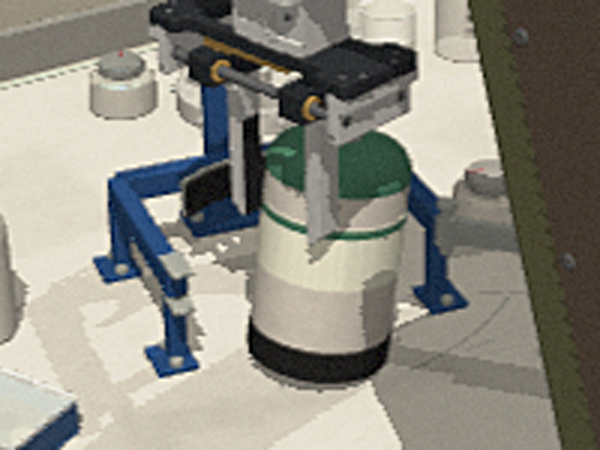

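```bash
cat > sw.py <<'E'
import numpy as np,sys
x,y,px,py,a0,a1,n=map(float,sys.argv[1:])
# prints rows for swing from 0 to a1 deg in n rows
r=np.array([x-px,y-py])
for i in range(1,int(n)+1):
    a=np.radians(a0+(a1-a0)*i/n); c,s=np.cos(a),np.sin(a)
    d=np.array([[c,-s],[s,c]])@r-r
    print([round(d[0]/1000,4),round(d[1]/1000,4),0,0,0,round(np.degrees(a)/120,4),0.6],end=", ")
E
python3 sw.py 532.7 89.8 551.1 14.5 0 -30 10
```

```text
[np.float64(0.004), np.float64(0.0009), 0, 0, 0, np.float64(-0.025), 0.6], [np.float64(0.008), np.float64(0.0015), 0, 0, 0, np.float64(-0.05), 0.6], [np.float64(0.012), np.float64(0.002), 0, 0, 0, np.float64(-0.075), 0.6], [np.float64(0.0161), np.float64(0.0022), 0, 0, 0, np.float64(-0.1), 0.6], [np.float64(0.0201), np.float64(0.0022), 0, 0, 0, np.float64(-0.125), 0.6], [np.float64(0.0242), np.float64(0.002), 0, 0, 0, np.float64(-0.15), 0.6], [np.float64(0.0282), np.float64(0.0016), 0, 0, 0, np.float64(-0.175), 0.6], [np.float64(0.0322), np.float64(0.001), 0, 0, 0, np.float64(-0.2), 0.6], [np.float64(0.0362), np.float64(0.0001), 0, 0, 0, np.float64(-0.225), 0.6], [np.float64(0.0401), np.float64(-0.0009), 0, 0, 0, np.float64(-0.25), 0.6],
```

jog_arm:
  commands:
    - [0.004, 0.001, 0, 0, 0, -0.025, 0.6]
    - [0.008, 0.0015, 0, 0, 0, -0.05, 0.6]
    - [0.012, 0.002, 0, 0, 0, -0.075, 0.6]
    - [0.016, 0.0022, 0, 0, 0, -0.1, 0.6]
    - [0.02, 0.0022, 0, 0, 0, -0.125, 0.6]
    - [0.024, 0.002, 0, 0, 0, -0.15, 0.6]
    - [0.028, 0.0016, 0, 0, 0, -0.175, 0.6]
    - [0.032, 0.001, 0, 0, 0, -0.2, 0.6]
    - [0.036, 0, 0, 0, 0, -0.225, 0.6]
    - [0.04, -0.001, 0, 0, 0, -0.25, 0.6]

```text
clock: 9.5
eef_pos: [573.0, 89.0, 122.0]
eef_rot: [3.141, -0.0, 1.29]
wrist_force: [0.9, 4.3, -3.0]
finger_gap: 56.1
```

```bash
python3 - <<'E'
from h import *
t=Cam("top"); s=Cam("scene")
a=cv2.resize(t.im[200:320,230:390],(600,450),interpolation=2);b=cv2.resize(s.im[180:330,220:420],None,fx=3,fy=3,interpolation=2)
cv2.imwrite("pics/c1.png",a);cv2.imwrite("pics/c2.png",b)
E
```

```text
(no output)
```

View pics/c2.png

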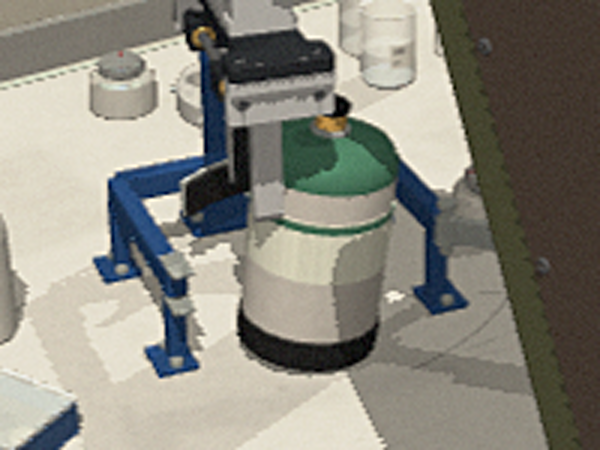

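View pics/c1.png

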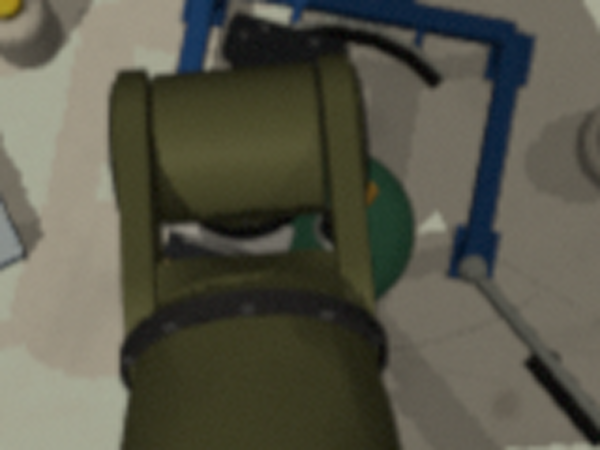

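```bash
python3 sw.py 572.7 88.8 551.1 14.5 0 -32 10 | sed 's/np.float64//g'
```

```text
[(0.0041), (-0.0013), 0, 0, 0, (-0.0267), 0.6], [(0.0081), (-0.0029), 0, 0, 0, (-0.0533), 0.6], [(0.0121), (-0.0046), 0, 0, 0, (-0.08), 0.6], [(0.0159), (-0.0066), 0, 0, 0, (-0.1067), 0.6], [(0.0196), (-0.0088), 0, 0, 0, (-0.1333), 0.6], [(0.0232), (-0.0112), 0, 0, 0, (-0.16), 0.6], [(0.0267), (-0.0138), 0, 0, 0, (-0.1867), 0.6], [(0.03), (-0.0166), 0, 0, 0, (-0.2133), 0.6], [(0.0331), (-0.0196), 0, 0, 0, (-0.24), 0.6], [(0.0361), (-0.0227), 0, 0, 0, (-0.2667), 0.6],
```

jog_arm:
  commands:
    - [0.004, -0.0013, 0, 0, 0, -0.027, 0.6]
    - [0.008, -0.003, 0, 0, 0, -0.053, 0.6]
    - [0.012, -0.0046, 0, 0, 0, -0.08, 0.6]
    - [0.016, -0.0066, 0, 0, 0, -0.107, 0.6]
    - [0.0196, -0.009, 0, 0, 0, -0.133, 0.6]
    - [0.0232, -0.0112, 0, 0, 0, -0.16, 0.6]
    - [0.0267, -0.014, 0, 0, 0, -0.187, 0.6]
    - [0.03, -0.0166, 0, 0, 0, -0.213, 0.6]
    - [0.033, -0.0196, 0, 0, 0, -0.24, 0.6]
    - [0.036, -0.0227, 0, 0, 0, -0.267, 0.6]

```text
clock: 10.85
eef_pos: [609.0, 66.1, 122.1]
eef_rot: [3.141, -0.001, 0.732]
wrist_force: [2.7, 0.9, -2.8]
finger_gap: 56.5
```

jog_arm:
  commands:
    - [0.0015, 0.0013, -0.0016, 0, 0, 0, 0.6]
    - [0.003, 0.0026, -0.0032, 0, 0, 0, 0.6]
    - [0.0045, 0.004, -0.0048, 0, 0, 0, 0.6]
    - [0.006, 0.0053, -0.0064, 0, 0, 0, 0.6]
    - [0.0075, 0.0067, -0.008, 0, 0, 0, 0.6]
    - [0.009, 0.008, -0.0095, 0, 0, 0, 0.6]
    - [0.0105, 0.0094, -0.011, 0, 0, 0, 0.6]
    - [0.012, 0.0107, -0.0125, 0, 0, 0, 0.6]
    - [0.0135, 0.012, -0.014, 0, 0, 0, 0.6]
    - [0.0155, 0.0138, -0.0155, 0, 0, 0, 0.6]

```text
clock: 12.1
eef_pos: [624.2, 80.1, 106.2]
eef_rot: [-3.141, 0.0, 0.733]
wrist_force: [1.4, 0.2, 0.8]
finger_gap: 56.2
```

Retreat 15 mm, then lift above the bottle and look.

jog_arm:
  commands:
    - [0.003, 0.0025, 0, 0, 0, 0, 0.6]
    - [0.006, 0.005, 0, 0, 0, 0, 0.6]
    - [0.01, 0.009, 0, 0, 0, 0, 0.6]
    - [0.013, 0.011, 0.02, 0, 0, 0, 0.6]
    - [0.013, 0.011, 0.06, 0, 0, 0, 0.6]
    - [0.013, 0.011, 0.11, 0, 0, 0, 0.6]
    - [-0.03, 0.011, 0.11, 0, 0, 0, 0.6]
    - [-0.09, 0.011, 0.11, 0, 0, 0, 0.6]
    - [-0.15, 0.0, 0.11, 0, 0, 0, 0.6]
    - [-0.15, -0.05, 0.11, 0, 0, 0, 0.6]

```text
clock: 13.35
eef_pos: [471.5, 31.1, 216.9]
eef_rot: [-3.142, -0.0, 0.737]
wrist_force: [1.7, -0.0, 1.1]
finger_gap: 56.5
```

```bash
python3 - <<'E'
from h import *
t=Cam("top"); s=Cam("scene")
a=cv2.resize(t.im[170:320,230:430],(800,600),interpolation=2);b=cv2.resize(s.im[180:330,220:420],None,fx=3,fy=3,interpolation=2)
cv2.imwrite("pics/d1.png",a);cv2.imwrite("pics/d2.png",b)
E
```

```text
(no output)
```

View pics/d1.png

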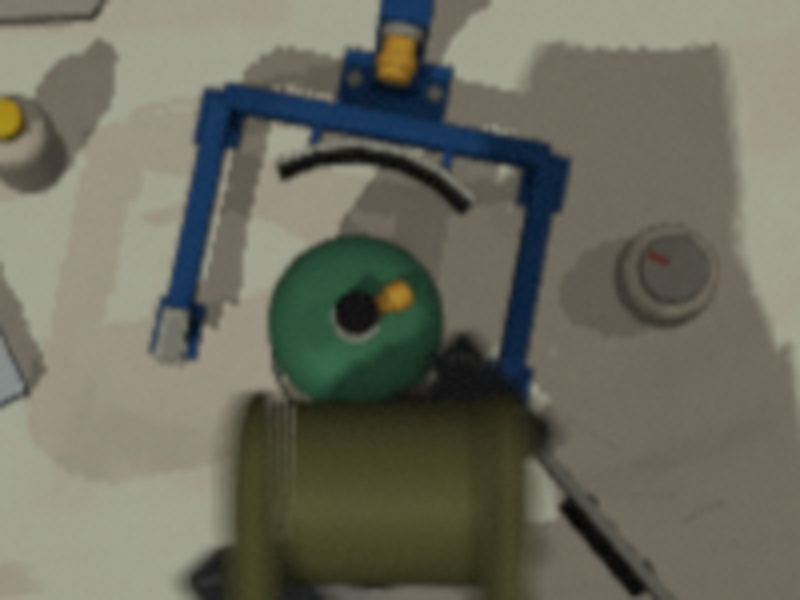

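View pics/d2.png

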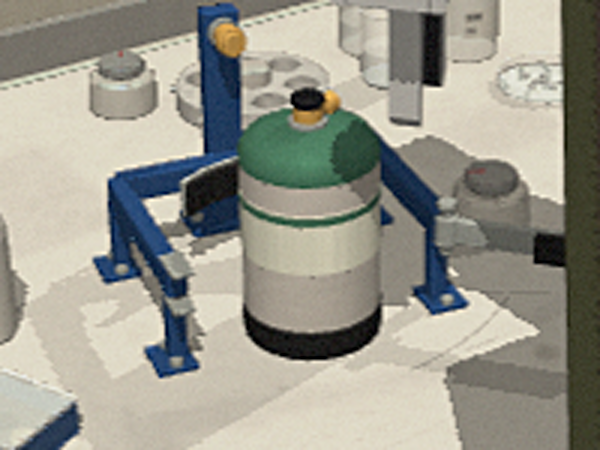

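```bash
cat > bt.py <<'E'
from h import *
import sys
def rep(t,kx,ky,ox,oy):
    k=t.at(kx,ky,184)[:2]; o=t.at(ox,oy,168)[:2]; print("bottle",k,"yaw",np.degrees(np.arctan2(*(o-k)[::-1])),"len",np.linalg.norm(o-k))
    th=np.radians(-10.5); ex=np.array([np.cos(th),np.sin(th)]); ey=np.array([-ex[1],ex[0]]); d=k-[630.4,36.9]; print("restr",d@ex,d@ey)
E
python3 - <<'E'
from bt import *
t=Cam("top"); rep(t,230+358/4,170+312/4,230+408/4,170+294/4)
hsv=cv2.cvtColor(t.im,cv2.COLOR_BGR2HSV)
k=cv2.inRange(hsv,(10,140,110),(28,255,255)); n,l,st,ce=cv2.connectedComponentsWithStats(k)
for i in range(1,n):
    if st[i,4]>8 and 290<ce[i][0]<360: print(st[i],ce[i],t.at(*ce[i],170))
E
```

```text
bottle [580.51032436  39.97095218] yaw -65.8885267281338 len 30.36390043882691
restr -49.61390499761212 -6.072142457192569
[325 179   8  11  74] [328.63513514 183.94594595] [726.78125807  20.61588304 170.        ]
[326 241   7   6  36] [328.97222222 243.72222222] [592.06297544  18.98946632 170.        ]
```

jog_arm:
  commands:
    - [0.03, -0.02, 0, 0, 0, 0.06, 0.6]
    - [0.06, -0.042, 0, 0, 0, 0.1315, 0.6]
    - [0.077, -0.042, 0, 0, 0, 0.1315, 0.6]
    - [0.077, -0.042, -0.03, 0, 0, 0.1315, 0.6]
    - [0.077, -0.042, -0.06, 0, 0, 0.1315, 0.6]
    - [0.077, -0.042, -0.09, 0, 0, 0.1315, 0.6]
    - [0.077, -0.042, -0.111, 0, 0, 0.1315, 0.6]
    - [0.077, -0.042, -0.111, 0, 0, 0.1315, 0.6]
    - [0.077, -0.042, -0.111, 0, 0, 0.1315, 0.6]
    - [0.077, -0.042, -0.111, 0, 0, 0.1315, 0.6]

```text
clock: 14.75
eef_pos: [551.8, -11.8, 106.5]
eef_rot: [3.14, -0.001, 1.008]
wrist_force: [0.6, 0.0, 0.2]
finger_gap: 56.3
```

jog_arm:
  commands:
    - [-0.0026, 0.0018, 0, 0, 0, 0, 0.6]
    - [-0.002, 0.003, 0, 0, 0, 0, 0.6]
    - [-0.001, 0.0045, 0, 0, 0, 0, 0.6]
    - [0.0, 0.006, 0, 0, 0, 0, 0.6]
    - [0.0007, 0.007, 0, 0, 0, 0, 0.6]
    - [0.0013, 0.008, 0, 0, 0, 0, 0.6]
    - [0.0019, 0.009, 0, 0, 0, 0, 0.6]
    - [0.0025, 0.01, 0, 0, 0, 0, 0.6]
    - [0.003, 0.011, 0, 0, 0, 0, 0.6]
    - [0.003, 0.011, 0, 0, 0, 0, 0.6]

```text
clock: 16.0
eef_pos: [554.1, -1.2, 105.4]
eef_rot: [-3.142, 0.0, 1.008]
wrist_force: [-0.1, -2.4, 1.5]
finger_gap: 56.3
```

jog_arm:
  commands:
    - [0.001, 0.0016, 0.0016, 0, 0, 0, 0.6]
    - [0.002, 0.0033, 0.0032, 0, 0, 0, 0.6]
    - [0.003, 0.0049, 0.0048, 0, 0, 0, 0.6]
    - [0.004, 0.0065, 0.0062, 0, 0, 0, 0.6]
    - [0.005, 0.0082, 0.0076, 0, 0, 0, 0.6]
    - [0.0061, 0.0098, 0.009, 0, 0, 0, 0.6]
    - [0.0072, 0.0115, 0.0104, 0, 0, 0, 0.6]
    - [0.0083, 0.0132, 0.0117, 0, 0, 0, 0.6]
    - [0.0094, 0.015, 0.013, 0, 0, 0, 0.6]
    - [0.011, 0.0177, 0.0148, 0, 0, 0, 0.6]

```text
clock: 17.25
eef_pos: [565.3, 16.8, 120.4]
eef_rot: [-3.142, 0.0, 1.008]
wrist_force: [-0.7, -3.9, -1.8]
finger_gap: 57.0
```

```bash
python3 - <<'E'
from h import *
t=Cam("top"); s=Cam("scene")
a=cv2.resize(t.im[170:290,270:430],(600,450),interpolation=2);b=cv2.resize(s.im[180:330,220:420],None,fx=3,fy=3,interpolation=2)
cv2.imwrite("pics/e1.png",a);cv2.imwrite("pics/e2.png",b)
E
```

```text
(no output)
```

View pics/e2.png

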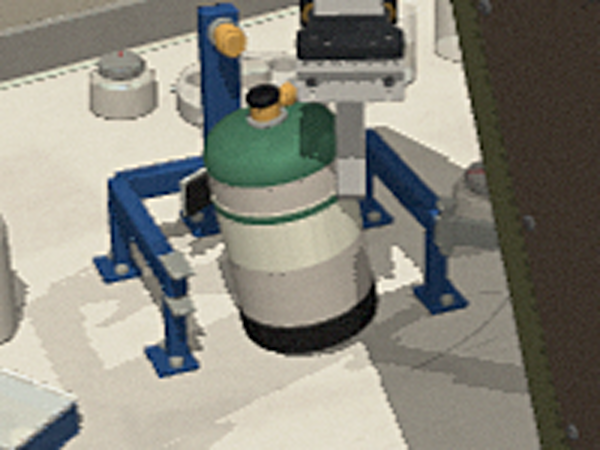

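View pics/e1.png

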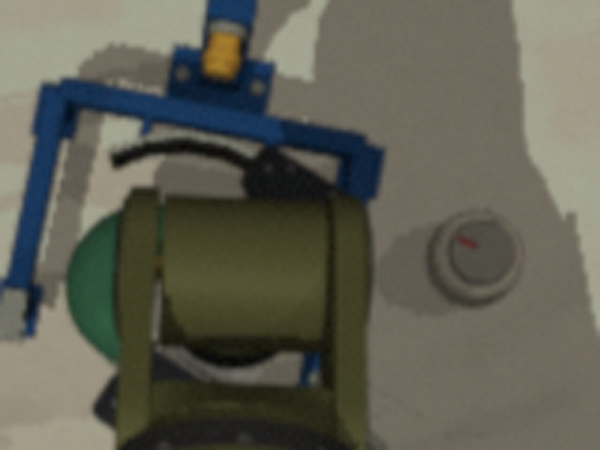

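```bash
python3 sw.py 565 16.7 607 82.4 0 58 20 | sed 's/np.float64//g'
```

```text
[(0.0034), (-0.002), 0, 0, 0, (0.0242), 0.6], [(0.0069), (-0.0039), 0, 0, 0, (0.0483), 0.6], [(0.0104), (-0.0056), 0, 0, 0, (0.0725), 0.6], [(0.0141), (-0.0071), 0, 0, 0, (0.0967), 0.6], [(0.0178), (-0.0084), 0, 0, 0, (0.1208), 0.6], [(0.0216), (-0.0096), 0, 0, 0, (0.145), 0.6], [(0.0254), (-0.0105), 0, 0, 0, (0.1692), 0.6], [(0.0293), (-0.0112), 0, 0, 0, (0.1933), 0.6], [(0.0332), (-0.0118), 0, 0, 0, (0.2175), 0.6], [(0.0371), (-0.0121), 0, 0, 0, (0.2417), 0.6], [(0.0411), (-0.0123), 0, 0, 0, (0.2658), 0.6], [(0.045), (-0.0122), 0, 0, 0, (0.29), 0.6], [(0.0489), (-0.012), 0, 0, 0, (0.3142), 0.6], [(0.0529), (-0.0115), 0, 0, 0, (0.3383), 0.6], [(0.0568), (-0.0109), 0, 0, 0, (0.3625), 0.6], [(0.0606), (-0.01), 0, 0, 0, (0.3867), 0.6], [(0.0644), (-0.009), 0, 0, 0, (0.4108), 0.6], [(0.0682), (-0.0078), 0, 0, 0, (0.435), 0.6], [(0.0719), (-0.0063), 0, 0, 0, (0.4592), 0.6], [(0.0755), (-0.0047), 0, 0, 0, (0.4833), 0.6],
```

jog_arm:
  commands:
    - [0.0034, -0.002, 0, 0, 0, 0.024, 0.6]
    - [0.007, -0.004, 0, 0, 0, 0.048, 0.6]
    - [0.0104, -0.0056, 0, 0, 0, 0.0725, 0.6]
    - [0.014, -0.007, 0, 0, 0, 0.097, 0.6]
    - [0.018, -0.0084, 0, 0, 0, 0.121, 0.6]
    - [0.0216, -0.0096, 0, 0, 0, 0.145, 0.6]
    - [0.0254, -0.0105, 0, 0, 0, 0.169, 0.6]
    - [0.0293, -0.0112, 0, 0, 0, 0.193, 0.6]
    - [0.0332, -0.0118, 0, 0, 0, 0.2175, 0.6]
    - [0.037, -0.012, 0, 0, 0, 0.242, 0.6]

```text
clock: 18.6
eef_pos: [602.5, 4.6, 120.3]
eef_rot: [3.141, 0.0, 1.517]
wrist_force: [-0.3, -3.8, -2.0]
finger_gap: 56.4
```

```bash
python3 - <<'E'
from h import *
t=Cam("top"); s=Cam("scene")
a=cv2.resize(t.im[170:290,270:430],(600,450),interpolation=2);b=cv2.resize(s.im[180:330,220:420],None,fx=3,fy=3,interpolation=2)
cv2.imwrite("pics/f1.png",a);cv2.imwrite("pics/f2.png",b)
E
```

```text
(no output)
```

View pics/f2.png

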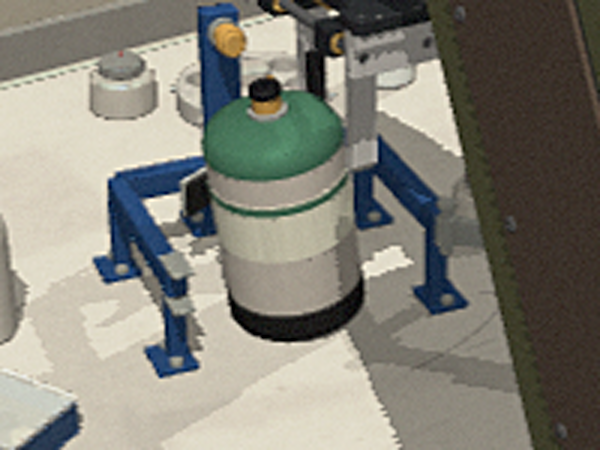

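jog_arm:
  commands:
    - [0.004, 0, 0, 0, 0, 0.024, 0.6]
    - [0.008, 0, 0, 0, 0, 0.048, 0.6]
    - [0.012, 0, 0, 0, 0, 0.0725, 0.6]
    - [0.016, 0.0006, 0, 0, 0, 0.097, 0.6]
    - [0.0197, 0.0012, 0, 0, 0, 0.121, 0.6]
    - [0.0235, 0.002, 0, 0, 0, 0.145, 0.6]
    - [0.0273, 0.003, 0, 0, 0, 0.169, 0.6]
    - [0.031, 0.0043, 0, 0, 0, 0.193, 0.6]
    - [0.035, 0.0058, 0, 0, 0, 0.2175, 0.6]
    - [0.0384, 0.0074, 0, 0, 0, 0.242, 0.6]

```text
clock: 19.95
eef_pos: [640.9, 12.2, 120.3]
eef_rot: [3.141, 0.0, 2.022]
wrist_force: [2.7, -2.8, -2.9]
finger_gap: 56.2
```

```bash
python3 - <<'E'
from h import *
t=Cam("top"); s=Cam("scene")
a=cv2.resize(t.im[170:290,270:430],(600,450),interpolation=2);b=cv2.resize(s.im[180:330,220:420],None,fx=3,fy=3,interpolation=2)
cv2.imwrite("pics/g1.png",a);cv2.imwrite("pics/g2.png",b)
E
```

```text
(no output)
```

View pics/g2.png

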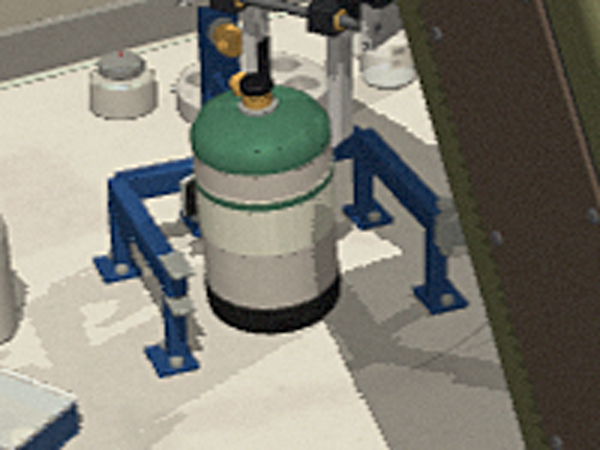

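View pics/g1.png

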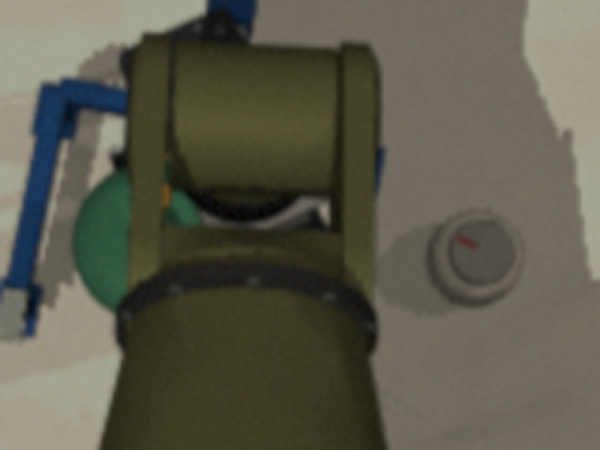

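jog_arm:
  commands:
    - [0.0009, -0.0018, -0.0013, 0, 0, 0, 0.6]
    - [0.0018, -0.0037, -0.0026, 0, 0, 0, 0.6]
    - [0.0026, -0.0055, -0.004, 0, 0, 0, 0.6]
    - [0.0035, -0.0072, -0.0053, 0, 0, 0, 0.6]
    - [0.0043, -0.009, -0.0067, 0, 0, 0, 0.6]
    - [0.0052, -0.0108, -0.0081, 0, 0, 0, 0.6]
    - [0.006, -0.0125, -0.0095, 0, 0, 0, 0.6]
    - [0.0064, -0.0134, -0.0102, 0, 0, 0, 0.6]
    - [0.0068, -0.0142, -0.011, 0, 0, 0, 0.6]
    - [0.0068, -0.0142, -0.011, 0, 0, 0, 0.6]

```text
clock: 21.3
eef_pos: [647.2, -2.0, 109.0]
eef_rot: [-3.141, -0.0, 2.022]
wrist_force: [-0.9, -0.4, 0.3]
finger_gap: 56.1
```

```bash
python3 - <<'E'
from h import *
s=Cam("scene")
b=cv2.resize(s.im[180:330,220:420],None,fx=3,fy=3,interpolation=2)
cv2.imwrite("pics/i2.png",b)
E
```

```text
(no output)
```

View pics/i2.png

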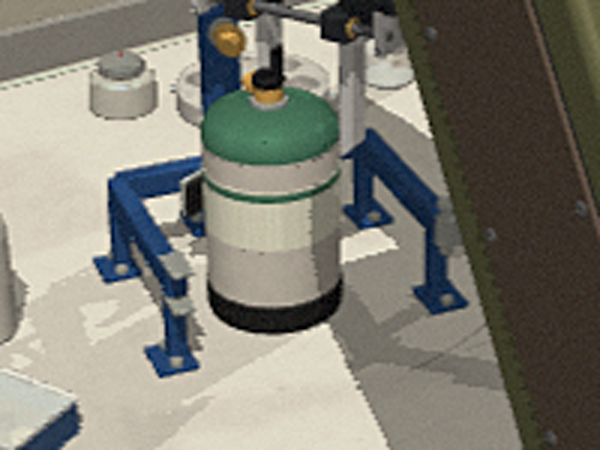

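jog_arm:
  commands:
    - [0.001, -0.003, 0, 0, 0, 0, 0.6]
    - [0.002, -0.006, 0, 0, 0, 0, 0.6]
    - [0.004, -0.01, 0, 0, 0, 0, 0.6]
    - [0.0, -0.02, 0.03, 0, 0, 0, 0.6]
    - [-0.02, -0.04, 0.08, 0, 0, 0, 0.6]
    - [-0.06, -0.06, 0.11, 0, 0, 0, 0.6]
    - [-0.11, -0.09, 0.11, 0, 0, 0, 0.6]
    - [-0.16, -0.12, 0.11, 0, 0, 0, 0.6]
    - [-0.21, -0.15, 0.11, 0, 0, 0, 0.6]
    - [-0.21, -0.15, 0.11, 0, 0, 0, 0.6]

```text
clock: 22.6
eef_pos: [435.6, -153.6, 219.9]
eef_rot: [3.141, 0.001, 2.019]
wrist_force: [0.9, 0.3, -0.7]
finger_gap: 57.2
```

```bash
python3 - <<'E'
from h import *
t=Cam("top"); s=Cam("scene")
a=cv2.resize(t.im[170:320,230:430],(800,600),interpolation=2);b=cv2.resize(s.im[180:330,220:420],None,fx=3,fy=3,interpolation=2)
cv2.imwrite("pics/j1.png",a);cv2.imwrite("pics/j2.png",b)
E
```

```text
(no output)
```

View pics/j1.png

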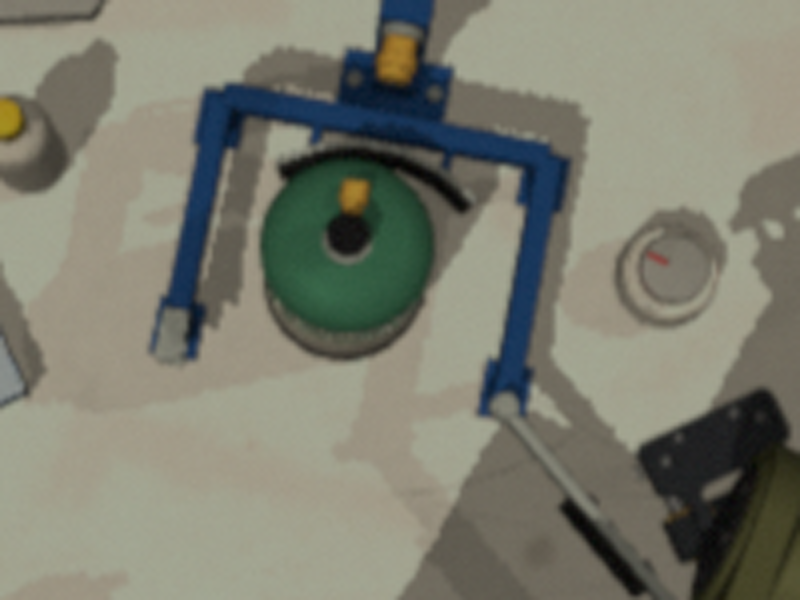

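View pics/j2.png

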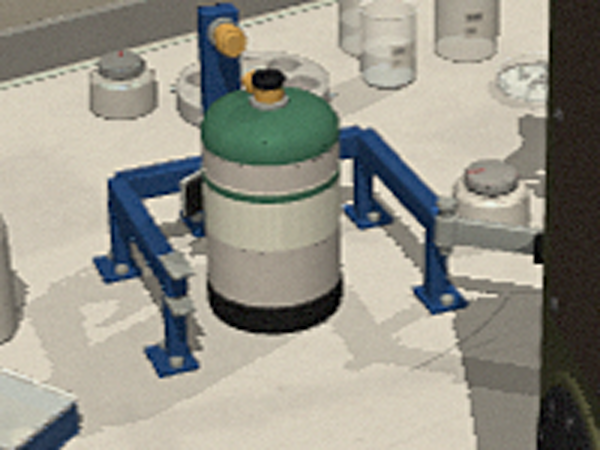

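```bash
python3 - <<'E'
from bt import *
t=Cam("top"); s=Cam("scene"); rep(t,230+348/4,170+234/4,230+355/4,170+181/4)
hsv=cv2.cvtColor(t.im,cv2.COLOR_BGR2HSV)
k=cv2.inRange(hsv,(10,140,110),(28,255,255)); n,l,st,ce=cv2.connectedComponentsWithStats(k)
for i in range(1,n):
    if st[i,4]>8 and 290<ce[i][0]<360: print(st[i],ce[i],t.at(*ce[i],172))
A=t.K@np.c_[t.R,t.tv];B=s.K@np.c_[s.R,s.tv]
X=cv2.triangulatePoints(A,B,np.array([[317.],[228.5]]),np.array([[220+268/3],[180+78/3]])).ravel(); print(X[:3]/X[3])
# green circle centre
g=cv2.inRange(hsv,(65,80,30),(90,255,255)); n,l,st,ce=cv2.connectedComponentsWithStats(g)
i=1+np.argmax(st[1:,4]); print(st[i],t.at(*(st[i,:2]+st[i,2:4]/2-.5),147))
# boot bottom in scene: lowest dark
x=220+275/3
print("boot front pt scene", s.at(220+276/3,180+333/3,0))
E
```

```text
bottle [623.28001824  45.80509882] yaw -6.684855211785969 len 32.72807203732901
restr -8.623582372900932 7.4584685021813115
[325 179   8  11  75] [328.6        183.89333333] [726.39284351  20.76503349 172.        ]
[315 215   7   7  38] [318.         217.78947368] [649.28871279  43.66547817 172.        ]
[624.53744347  46.47944469 179.33214415]
[ 296  210   42   43 1216] [623.7837556   46.36391416 147.        ]
boot front pt scene [582.9270302   71.17700439   0.        ]
```

jog_arm:
  commands:
    - [0.03, 0.038, 0, 0, 0, -0.06, 0.6]
    - [0.064, 0.081, 0, 0, 0, -0.14, 0.6]
    - [0.098, 0.124, 0, 0, 0, -0.21, 0.6]
    - [0.132, 0.167, 0, 0, 0, -0.28, 0.6]
    - [0.166, 0.21, 0, 0, 0, -0.339, 0.6]
    - [0.19, 0.24, 0, 0, 0, -0.339, 0.6]
    - [0.2035, 0.258, 0, 0, 0, -0.339, 0.6]
    - [0.2035, 0.258, 0, 0, 0, -0.339, 0.6]
    - [0.2035, 0.258, -0.03, 0, 0, -0.339, 0.6]
    - [0.2035, 0.258, -0.06, 0, 0, -0.339, 0.6]

```text
clock: 24.05
eef_pos: [640.7, 105.7, 158.4]
eef_rot: [3.141, -0.0, 1.312]
wrist_force: [0.3, -0.0, -0.6]
finger_gap: 56.2
```

jog_arm:
  commands:
    - [0, 0, -0.02, 0, 0, 0, 0.6]
    - [0, 0, -0.04, 0, 0, 0, 0.6]
    - [0, 0, -0.053, 0, 0, 0, 0.6]
    - [-0.0005, -0.002, -0.053, 0, 0, 0, 0.6]
    - [-0.0012, -0.0045, -0.053, 0, 0, 0, 0.6]
    - [-0.0019, -0.007, -0.053, 0, 0, 0, 0.6]
    - [-0.0024, -0.009, -0.053, 0, 0, 0, 0.6]
    - [-0.0029, -0.011, -0.053, 0, 0, 0, 0.6]
    - [-0.0033, -0.0125, -0.053, 0, 0, 0, 0.6]
    - [-0.0033, -0.0125, -0.053, 0, 0, 0, 0.6]

```text
clock: 25.3
eef_pos: [637.7, 93.6, 106.3]
eef_rot: [3.141, -0.0, 1.312]
wrist_force: [-0.2, 2.6, -0.4]
finger_gap: 56.2
```

jog_arm:
  commands:
    - [-0.0005, -0.002, 0.0016, 0, 0, 0, 0.6]
    - [-0.001, -0.0037, 0.0031, 0, 0, 0, 0.6]
    - [-0.0015, -0.0055, 0.0046, 0, 0, 0, 0.6]
    - [-0.002, -0.0073, 0.006, 0, 0, 0, 0.6]
    - [-0.0025, -0.0093, 0.0074, 0, 0, 0, 0.6]
    - [-0.003, -0.0112, 0.0088, 0, 0, 0, 0.6]
    - [-0.0035, -0.013, 0.0102, 0, 0, 0, 0.6]
    - [-0.004, -0.015, 0.0115, 0, 0, 0, 0.6]
    - [-0.0046, -0.0171, 0.0128, 0, 0, 0, 0.6]
    - [-0.0049, -0.0183, 0.0136, 0, 0, 0, 0.6]

```text
clock: 26.55
eef_pos: [632.7, 75.0, 120.0]
eef_rot: [3.142, -0.0, 1.312]
wrist_force: [1.6, 2.3, -0.8]
finger_gap: 56.3
```

```bash
python3 - <<'E'
from h import *
s=Cam("scene")
b=cv2.resize(s.im[180:330,220:420],None,fx=3,fy=3,interpolation=2)
cv2.imwrite("pics/k2.png",b)
E
python3 sw.py 632.8 75.3 610.8 -2.1 0 -11.5 8 | sed 's/np.float64//g'
```

```text
[(0.0019), (-0.0006), 0, 0, 0, (-0.012), 0.6], [(0.0039), (-0.0012), 0, 0, 0, (-0.024), 0.6], [(0.0058), (-0.0019), 0, 0, 0, (-0.0359), 0.6], [(0.0076), (-0.0026), 0, 0, 0, (-0.0479), 0.6], [(0.0095), (-0.0034), 0, 0, 0, (-0.0599), 0.6], [(0.0114), (-0.0042), 0, 0, 0, (-0.0719), 0.6], [(0.0132), (-0.005), 0, 0, 0, (-0.0839), 0.6], [(0.015), (-0.0059), 0, 0, 0, (-0.0958), 0.6],
```

View pics/k2.png

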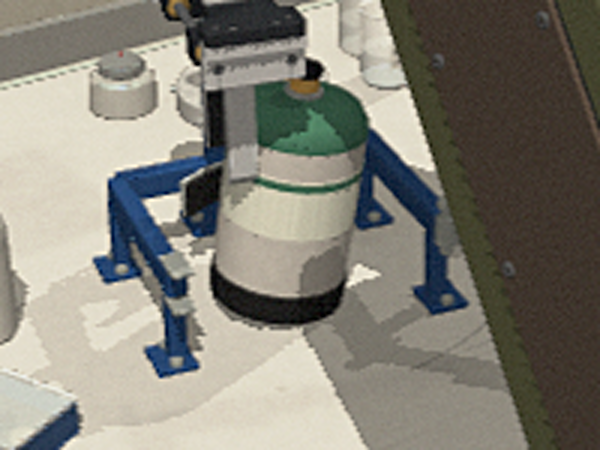

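jog_arm:
  commands:
    - [0.002, -0.0006, 0, 0, 0, -0.012, 0.6]
    - [0.004, -0.0012, 0, 0, 0, -0.024, 0.6]
    - [0.006, -0.002, 0, 0, 0, -0.036, 0.6]
    - [0.0076, -0.0026, 0, 0, 0, -0.048, 0.6]
    - [0.0095, -0.0034, 0, 0, 0, -0.06, 0.6]
    - [0.0114, -0.0042, 0, 0, 0, -0.072, 0.6]
    - [0.0132, -0.005, 0, 0, 0, -0.084, 0.6]
    - [0.015, -0.006, 0, 0, 0, -0.096, 0.6]
    - [0.015, -0.006, 0, 0, 0, -0.096, 0.6]
    - [0.0152, -0.0042, -0.0013, 0, 0, -0.096, 0.6]

```text
clock: 27.85
eef_pos: [648.1, 70.9, 118.7]
eef_rot: [3.141, -0.0, 1.111]
wrist_force: [2.8, 2.6, -0.9]
finger_gap: 56.3
```

jog_arm:
  commands:
    - [0.0008, 0.0017, -0.0013, 0, 0, 0, 0.6]
    - [0.0017, 0.0034, -0.0026, 0, 0, 0, 0.6]
    - [0.0025, 0.005, -0.004, 0, 0, 0, 0.6]
    - [0.0034, 0.0067, -0.0053, 0, 0, 0, 0.6]
    - [0.0042, 0.0084, -0.0067, 0, 0, 0, 0.6]
    - [0.005, 0.01, -0.0081, 0, 0, 0, 0.6]
    - [0.0059, 0.0117, -0.0095, 0, 0, 0, 0.6]
    - [0.0067, 0.0134, -0.011, 0, 0, 0, 0.6]
    - [0.008, 0.016, -0.0125, 0, 0, 0, 0.6]
    - [0.01, 0.02, -0.0125, 0, 0, 0, 0.6]

```text
clock: 29.1
eef_pos: [657.6, 90.8, 105.7]
eef_rot: [-3.141, 0.001, 1.11]
wrist_force: [0.3, 0.2, 0.4]
finger_gap: 56.6
```

jog_arm:
  commands:
    - [0.002, 0.004, 0, 0, 0, 0, 0.6]
    - [0.004, 0.008, 0, 0, 0, 0, 0.6]
    - [0.004, 0.008, 0.04, 0, 0, 0, 0.6]
    - [0.004, 0.008, 0.08, 0, 0, 0, 0.6]
    - [-0.01, 0.008, 0.115, 0, 0, 0, 0.6]
    - [-0.06, -0.02, 0.115, 0, 0, 0, 0.6]
    - [-0.1, -0.06, 0.115, 0, 0, 0, 0.6]
    - [-0.14, -0.1, 0.115, 0, 0, 0, 0.6]
    - [-0.18, -0.14, 0.115, 0, 0, 0, 0.6]
    - [-0.22, -0.18, 0.115, 0, 0, 0, 0.6]

```text
clock: 30.35
eef_pos: [436.6, -90.0, 221.3]
eef_rot: [3.141, 0.0, 1.111]
wrist_force: [0.4, -0.7, 0.3]
finger_gap: 56.3
```

```bash
python3 - <<'E'
from h import *
t=Cam("top"); s=Cam("scene")
a=cv2.resize(t.im[170:320,230:430],(800,600),interpolation=2);b=cv2.resize(s.im[180:330,220:420],None,fx=3,fy=3,interpolation=2)
cv2.imwrite("pics/l1.png",a);cv2.imwrite("pics/l2.png",b)
E
```

```text
(no output)
```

View pics/l1.png

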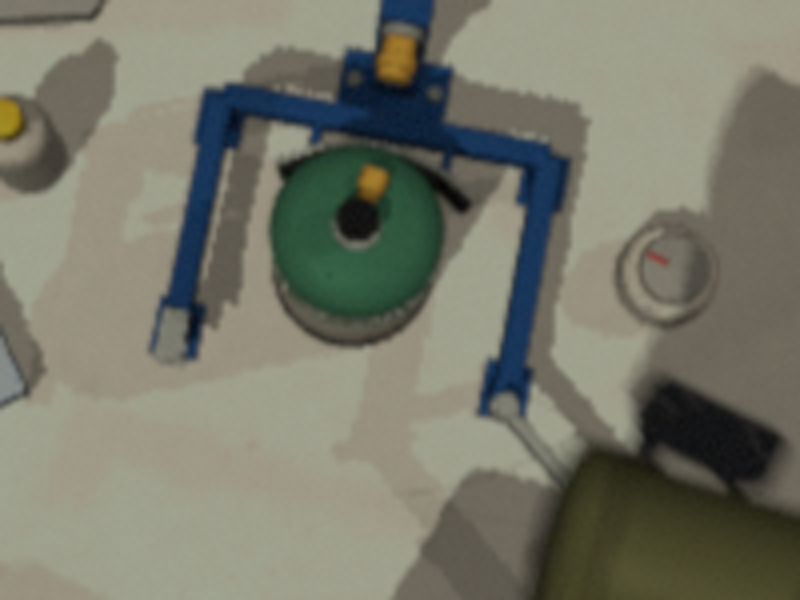

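View pics/l2.png

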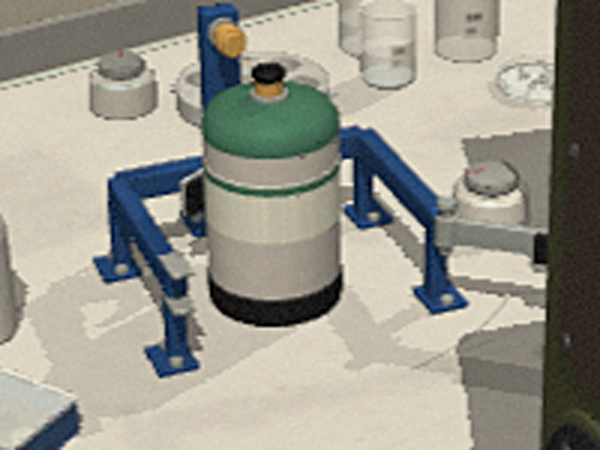

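```bash
python3 - <<'E'
from bt import *
t=Cam("top"); s=Cam("scene"); rep(t,230+357.5/4,170+218/4,230+378/4,170+168/4)
hsv=cv2.cvtColor(t.im,cv2.COLOR_BGR2HSV)
k=cv2.inRange(hsv,(10,140,110),(28,255,255)); n,l,st,ce=cv2.connectedComponentsWithStats(k)
for i in range(1,n):
    if st[i,4]>8 and 290<ce[i][0]<360: print(st[i],ce[i],t.at(*ce[i],172))
A=t.K@np.c_[t.R,t.tv];B=s.K@np.c_[s.R,s.tv]
X=cv2.triangulatePoints(A,B,np.array([[230+357.5/4],[170+218/4]]),np.array([[220+268.5/3],[180+72/3]])).ravel(); print(X[:3]/X[3])
g=cv2.inRange(hsv,(65,80,30),(90,255,255)); n,l,st,ce=cv2.connectedComponentsWithStats(g)
i=1+np.argmax(st[1:,4]); print(st[i],t.at(*(st[i,:2]+st[i,2:4]/2-.5),147))
E
```

```text
bottle [632.1869109   40.71111205] yaw -20.145431545289068 len 33.12198036937944
restr 1.0624689002025316 4.072933274629097
[325 179   8  11  74] [328.63513514 183.94594595] [726.27353838  20.68591055 172.        ]
[320 212   7   7  34] [322.67647059 214.73529412] [656.27887908  33.39675794 172.        ]
[633.3517042   41.11534512 179.16362069]
[ 298  207   42   42 1204] [631.81080129  41.9453605  147.        ]
```

jog_arm:
  commands:
    - [0.002, -0.02, 0, 0, 0, 0.08, 0]
    - [0.004, -0.04, 0, 0, 0, 0.16, 0]
    - [0.007, -0.06, 0, 0, 0, 0.24, 0]
    - [0.009, -0.08, 0, 0, 0, 0.32, 0]
    - [0.009, -0.08, 0, 0, 0, 0.4, 0]
    - [0.009, -0.08, 0, 0, 0, 0.48, 0]
    - [0.009, -0.08, -0.04, 0, 0, 0.551, 0]
    - [0.009, -0.08, -0.09, 0, 0, 0.551, 0]
    - [0.009, -0.08, -0.14, 0, 0, 0.551, 0]
    - [0.009, -0.08, -0.157, 0, 0, 0.551, 0]

```text
clock: 31.8
eef_pos: [446.7, -167.6, 61.1]
eef_rot: [-3.14, -0.004, 2.266]
wrist_force: [-0.2, -0.4, 0.2]
finger_gap: 0.1
```

```bash
python3 - <<'E'
from h import *
t=Cam("top"); s=Cam("scene")
a=cv2.resize(t.im[170:380,230:510],(800,600),interpolation=2)
cv2.imwrite("pics/m1.png",a)
E
```

```text
(no output)
```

View pics/m1.png

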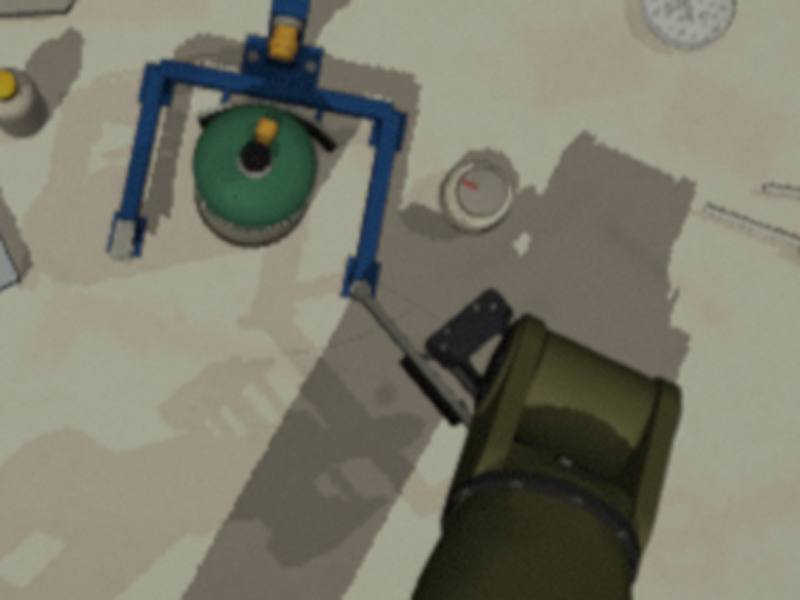

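```bash
cat > gt.py <<'E'
import numpy as np,sys
x,y,yaw=map(float,sys.argv[1:4])
for bd in sys.argv[4:]:
    b,d=map(float,bd.split(',')); r=np.radians(b)
    px=538.5+150*np.cos(r)-d*np.sin(r)-x; py=-47.7+150*np.sin(r)+d*np.cos(r)-y
    print([float(round(px/1000,3)),float(round(py/1000,3)),0.003 if len(sys.argv)>99 else 0,0,0,float(round((b-90-np.degrees(yaw))/120,3)),0],end=", ")
E
python3 gt.py 446.7 -168.5 2.266 219.8,22 219.8,14 214,12 207,12 200,12 193,12 186,12 179,12 172,12 165,12
```

```text
[-0.009, 0.008, 0, 0, 0, -0.0, 0], [-0.014, 0.014, 0, 0, 0, -0.0, 0], [-0.026, 0.027, 0, 0, 0, -0.049, 0], [-0.036, 0.042, 0, 0, 0, -0.107, 0], [-0.045, 0.058, 0, 0, 0, -0.165, 0], [-0.052, 0.075, 0, 0, 0, -0.224, 0], [-0.056, 0.093, 0, 0, 0, -0.282, 0], [-0.058, 0.111, 0, 0, 0, -0.34, 0], [-0.058, 0.13, 0, 0, 0, -0.399, 0], [-0.056, 0.148, 0, 0, 0, -0.457, 0],
```

jog_arm:
  commands:
    - [-0.009, 0.008, 0.003, 0, 0, 0, 0]
    - [-0.014, 0.014, 0.003, 0, 0, 0, 0]
    - [-0.026, 0.027, 0.003, 0, 0, -0.049, 0]
    - [-0.036, 0.042, 0.003, 0, 0, -0.107, 0]
    - [-0.045, 0.058, 0.003, 0, 0, -0.165, 0]
    - [-0.052, 0.075, 0.003, 0, 0, -0.224, 0]
    - [-0.056, 0.093, 0.003, 0, 0, -0.282, 0]
    - [-0.058, 0.111, 0.003, 0, 0, -0.34, 0]
    - [-0.058, 0.13, 0.003, 0, 0, -0.399, 0]
    - [-0.056, 0.148, 0.003, 0, 0, -0.457, 0]

```text
clock: 33.15
eef_pos: [391.0, -20.3, 67.9]
eef_rot: [3.14, -0.0, 1.304]
wrist_force: [0.3, -0.9, 0.5]
finger_gap: 0.5
```

```bash
python3 - <<'E'
from h import *
t=Cam("top"); s=Cam("scene")
b=cv2.resize(s.im[170:370,200:480],(800,570),interpolation=2)
cv2.imwrite("pics/n2.png",b)
print(manip.read_state()["eef_pos"],manip.read_state()["eef_rot"])
E
python3 gt.py 391.0 -20 1.309 158,12 151,12 144,12 137,12 130,12 123,12 116,12 109,12 102,12 96,12
```

```text
[391.05034309 -19.9912313   67.79176737] [ 3.14008629e+00 -2.97573051e-04  1.30780797e+00]
[0.004, 0.017, 0, 0, 0, -0.058, 0], [0.01, 0.035, 0, 0, 0, -0.117, 0], [0.019, 0.051, 0, 0, 0, -0.175, 0], [0.03, 0.066, 0, 0, 0, -0.233, 0], [0.042, 0.079, 0, 0, 0, -0.292, 0], [0.056, 0.092, 0, 0, 0, -0.35, 0], [0.071, 0.102, 0, 0, 0, -0.408, 0], [0.087, 0.11, 0, 0, 0, -0.467, 0], [0.105, 0.117, 0, 0, 0, -0.525, 0], [0.12, 0.12, 0, 0, 0, -0.575, 0],
```

View pics/n2.png

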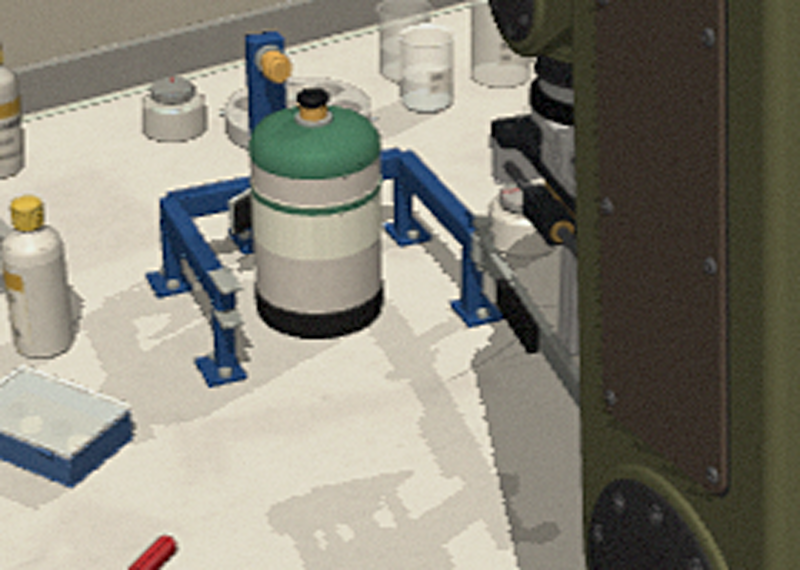

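jog_arm:
  commands:
    - [0.004, 0.017, -0.004, 0, 0, -0.058, 0]
    - [0.01, 0.035, -0.004, 0, 0, -0.117, 0]
    - [0.019, 0.051, -0.004, 0, 0, -0.175, 0]
    - [0.03, 0.066, -0.004, 0, 0, -0.233, 0]
    - [0.042, 0.079, -0.004, 0, 0, -0.292, 0]
    - [0.056, 0.092, -0.004, 0, 0, -0.35, 0]
    - [0.071, 0.102, -0.004, 0, 0, -0.408, 0]
    - [0.087, 0.11, -0.004, 0, 0, -0.467, 0]
    - [0.1, 0.115, -0.004, 0, 0, -0.508, 0]
    - [0.105, 0.117, -0.004, 0, 0, -0.525, 0]

```text
clock: 34.5
eef_pos: [496.5, 95.6, 63.5]
eef_rot: [3.141, -0.001, 0.21]
wrist_force: [-1.0, -0.9, 0.8]
finger_gap: 0.4
```

```bash
python3 - <<'E'
from h import *
t=Cam("top"); s=Cam("scene")
b=cv2.resize(s.im[170:370,200:480],(800,570),interpolation=2)
cv2.imwrite("pics/o2.png",b)
a=cv2.resize(t.im[170:320,230:430],(800,600),interpolation=2)
cv2.imwrite("pics/o1.png",a)
print(manip.read_state()["eef_pos"],manip.read_state()["eef_rot"])
E
python3 gt.py 496 97 0.209 99,12 96,12 93,12 90,12 88,12 86,12 85,12 84,12 83,12 82,12 81,12 80,12 79,12
```

```text
[496.28599228  95.54825202  63.41891075] [ 3.14147240e+00 -6.86648802e-04  2.10489312e-01]
[0.007, 0.002, 0, 0, 0, -0.025, 0], [0.015, 0.003, 0, 0, 0, -0.05, 0], [0.023, 0.004, 0, 0, 0, -0.075, 0], [0.03, 0.005, 0, 0, 0, -0.1, 0], [0.036, 0.006, 0, 0, 0, -0.116, 0], [0.041, 0.006, 0, 0, 0, -0.133, 0], [0.044, 0.006, 0, 0, 0, -0.141, 0], [0.046, 0.006, 0, 0, 0, -0.15, 0], [0.049, 0.006, 0, 0, 0, -0.158, 0], [0.051, 0.006, 0, 0, 0, -0.166, 0], [0.054, 0.005, 0, 0, 0, -0.175, 0], [0.057, 0.005, 0, 0, 0, -0.183, 0], [0.059, 0.005, 0, 0, 0, -0.191, 0],
```

View pics/o2.png

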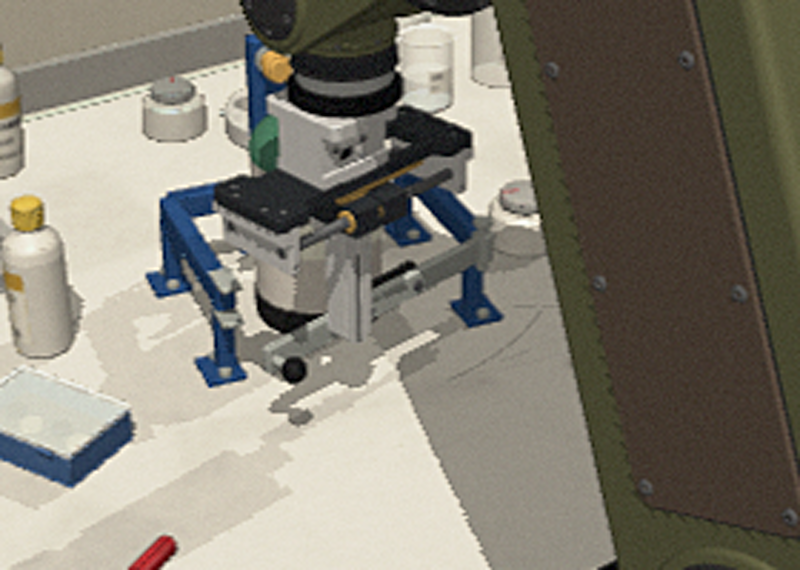

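jog_arm:
  commands:
    - [0.007, 0.002, 0.004, 0, 0, -0.025, 0]
    - [0.015, 0.003, 0.004, 0, 0, -0.05, 0]
    - [0.023, 0.004, 0.004, 0, 0, -0.075, 0]
    - [0.03, 0.005, 0.004, 0, 0, -0.1, 0]
    - [0.036, 0.006, 0.004, 0, 0, -0.116, 0]
    - [0.041, 0.006, 0.004, 0, 0, -0.133, 0]
    - [0.044, 0.006, 0.004, 0, 0, -0.141, 0]
    - [0.046, 0.006, 0.004, 0, 0, -0.15, 0]
    - [0.048, 0.006, 0.004, 0, 0, -0.158, 0]
    - [0.048, 0.006, 0.004, 0, 0, -0.158, 0]

```text
clock: 35.85
eef_pos: [544.0, 101.9, 67.0]
eef_rot: [-3.142, -0.0, -0.123]
wrist_force: [-0.9, 0.2, -0.5]
finger_gap: 0.6
```

Creep towards the stop.

jog_arm:
  commands:
    - [0.001, 0, 0, 0, 0, -0.004, 0]
    - [0.002, 0, 0, 0, 0, -0.008, 0]
    - [0.003, 0, 0, 0, 0, -0.012, 0]
    - [0.004, 0, 0, 0, 0, -0.016, 0]
    - [0.005, -0.0005, 0, 0, 0, -0.02, 0]
    - [0.006, -0.001, 0, 0, 0, -0.024, 0]
    - [0.007, -0.001, 0, 0, 0, -0.028, 0]
    - [0.008, -0.001, 0, 0, 0, -0.028, 0]
    - [0.008, -0.001, 0, 0, 0, -0.028, 0]
    - [0.008, -0.001, 0, 0, 0, -0.028, 0]

```text
clock: 37.1
eef_pos: [552.0, 100.9, 67.1]
eef_rot: [-3.142, -0.0, -0.181]
wrist_force: [0.4, 0.7, -0.2]
finger_gap: 0.3
```

jog_arm:
  commands:
    - [0.001, 0, 0, 0, 0, 0, 0]
    - [0.0015, 0, 0, 0, 0, 0, 0]
    - [0.002, 0, 0, 0, 0, 0, 0]
    - [0.0025, 0, 0, 0, 0, 0, 0]
    - [0.003, 0, 0, 0, 0, 0, 0]
    - [0.0035, 0, 0, 0, 0, 0, 0]
    - [0.004, 0, 0, 0, 0, 0, 0]
    - [0.0045, 0, 0, 0, 0, 0, 0]
    - [0.0045, 0, 0, 0, 0, 0, 0]
    - [0.0045, 0, 0, 0, 0, 0, 0]

```text
clock: 38.35
eef_pos: [556.4, 100.9, 67.1]
eef_rot: [-3.142, -0.0, -0.181]
wrist_force: [-1.7, 0.1, 0.1]
finger_gap: 0.5
```

```bash
python3 - <<'E'
from h import *
t=Cam("top"); s=Cam("scene")
b=cv2.resize(s.im[190:330,220:400],(720,560),interpolation=2)
cv2.imwrite("pics/p2.png",b)
E
```

```text
(no output)
```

View pics/p2.png

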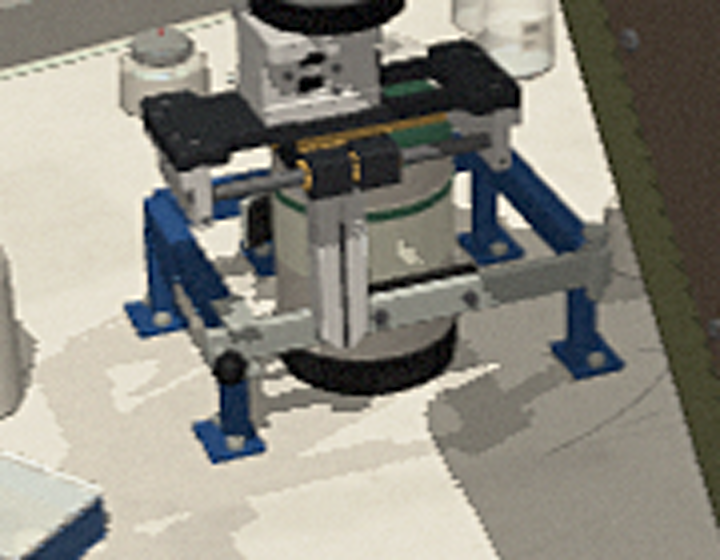

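jog_arm:
  commands:
    - [0.0005, 0, 0, 0, 0, 0, 0]
    - [0.001, 0, 0, 0, 0, 0, 0]
    - [0.0015, 0, 0, 0, 0, 0, 0]
    - [0.002, 0, 0, 0, 0, 0, 0]
    - [0.0025, 0, 0, 0, 0, 0, 0]
    - [0.003, 0, 0, 0, 0, 0, 0]
    - [0.003, 0, 0, 0, 0, 0, 0]
    - [0.003, 0, 0, 0, 0, 0, 0]
    - [0.003, 0, 0, 0, 0, 0, 0]
    - [0.003, 0, 0, 0, 0, 0, 0]

```text
clock: 39.7
eef_pos: [556.7, 100.9, 67.0]
eef_rot: [3.14, 0.007, -0.181]
wrist_force: [-24.3, -0.9, 15.5]
finger_gap: 0.6
```

jog_arm:
  commands:
    - [-0.003, 0, 0, 0, 0, 0, 0]
    - [-0.01, 0.001, 0, 0, 0, 0, 0]
    - [-0.03, 0.005, 0, 0, 0, 0, 0]
    - [-0.06, 0.01, 0, 0, 0, 0, 0]
    - [-0.09, 0.01, 0.03, 0, 0, 0, 0]
    - [-0.12, 0, 0.08, 0, 0, 0, 0]
    - [-0.14, -0.05, 0.12, 0, 0, 0, 0]
    - [-0.15, -0.11, 0.15, 0, 0, 0, 0]
    - [-0.15, -0.17, 0.15, 0, 0, 0, 0]
    - [-0.15, -0.23, 0.15, 0, 0, 0, 0]

```text
clock: 40.95
eef_pos: [409.2, -127.3, 217.9]
eef_rot: [3.141, -0.003, -0.181]
wrist_force: [0.6, 0.6, -0.2]
finger_gap: 0.0
```

jog_arm:
  commands:
    - [0, -0.05, 0, 0, 0, 0, 0]
    - [0, -0.1, 0, 0, 0, 0, 0]
    - [0, -0.15, 0, 0, 0, 0, 0]
    - [0, -0.15, 0, 0, 0, 0, 0]
    - [0, -0.15, 0, 0, 0, 0, 0]
    - [0, -0.15, 0, 0, 0, 0, 0]
    - [0, -0.15, 0, 0, 0, 0, 0]
    - [0, -0.15, 0, 0, 0, 0, 0]
    - [0, -0.15, 0, 0, 0, 0, 0]
    - [0, -0.15, 0, 0, 0, 0, 0]

```text
clock: 42.2
eef_pos: [409.4, -275.4, 217.0]
eef_rot: [3.142, -0.0, -0.181]
wrist_force: [0.4, -0.3, -0.8]
finger_gap: 0.7
```

```bash
python3 - <<'E'
from h import *
t=Cam("top"); s=Cam("scene")
b=cv2.resize(s.im[180:330,220:420],(800,600),interpolation=2)
cv2.imwrite("pics/q2.png",b)
a=cv2.resize(t.im[170:320,230:430],(800,600),interpolation=2)
cv2.imwrite("pics/q1.png",a)
E
```

```text
(no output)
```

View pics/q2.png

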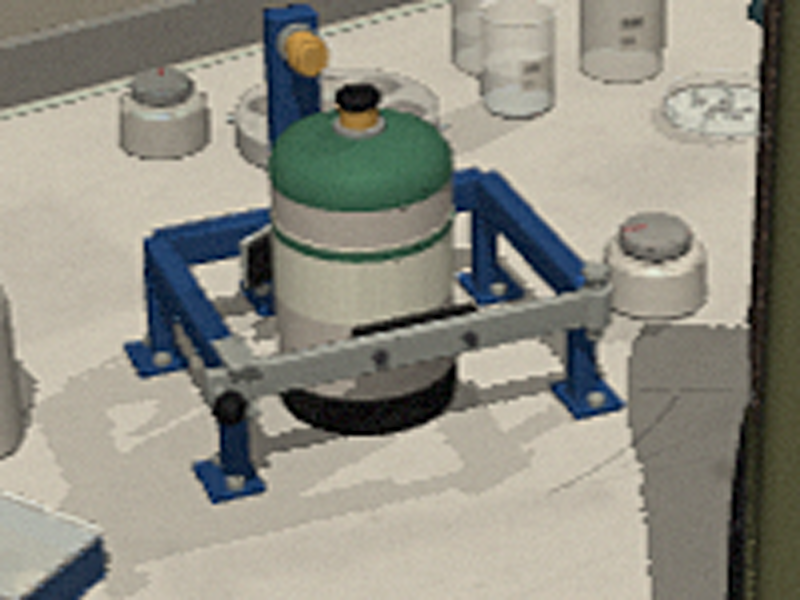

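View pics/q1.png

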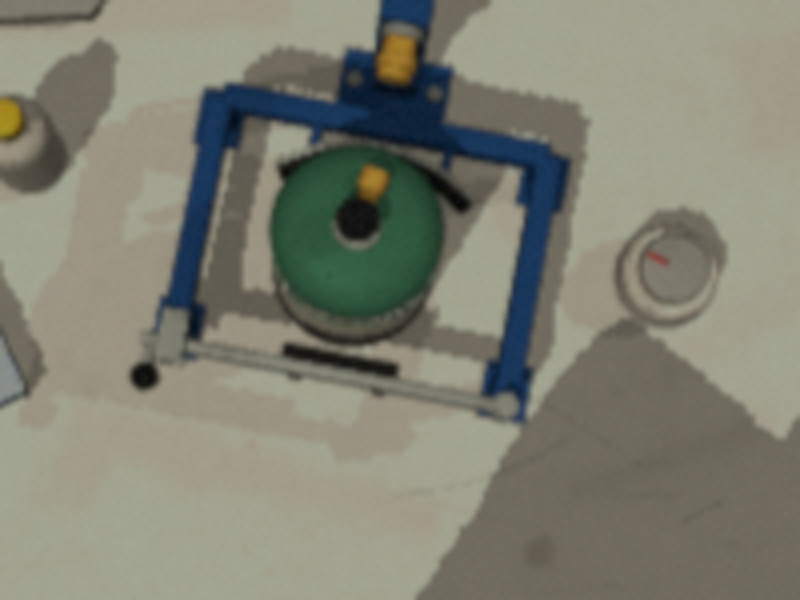

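```bash
python3 - <<'E'
from h import *
t=Cam("top"); s=Cam("scene")
a=cv2.resize(s.im[190:220,295:335],(800,600),interpolation=cv2.INTER_NEAREST)[:, :]
b=cv2.resize(t.im[205:235,300:340],(800,600),interpolation=cv2.INTER_NEAREST)
cv2.imwrite("pics/r.png",cv2.resize(np.hstack([a,b]),(800,300),interpolation=3))
for yaw in(-10,-14,-18,-22,-25,-28):
    r=np.radians(yaw); c=np.array([632.,41.2]); p=lambda L,z,o=0:np.r_[c+L*np.array([np.cos(r),np.sin(r)])+o*np.array([-np.sin(r),np.cos(r)]),z]
    print(yaw,"scene tip left/right/top",s.proj(p(32,166,8)),s.proj(p(32,166,-8)),s.proj(p(32,174)),"top tip",t.proj(p(32,170)),"mid",t.proj(p(22,174)), "knob",t.proj(p(0,184)),s.proj(p(0,178)))
E
```

```text
-10 scene tip left/right/top [301.44183962 204.71347239] [308.40463989 203.43764617] [304.81124948 200.69334017] top tip [321.66605012 211.6854356 ] mid [320.88438562 215.70460135] knob [319.15009904 224.58171787] [310.02084359 204.74779445]
-14 scene tip left/right/top [302.34837565 204.44737498] [309.46723926 203.37499144] [305.79752151 200.53051047] top tip [322.65035562 211.90349664] mid [321.56414078 215.85530175] knob [319.15009904 224.58171787] [310.02084359 204.74779445]
-18 scene tip left/right/top [303.29089526 204.20776354] [310.53307805 203.34346267] [306.80334579 200.39616395] top tip [323.61717068 212.18842381] mid [322.23178313 216.052227  ] knob [319.15009904 224.58171787] [310.02084359 204.74779445]
-22 scene tip left/right/top [304.26499622 203.99567836] [311.59730405 203.34320145] [307.82410504 200.29088189] top tip [324.56183579 212.53885607] mid [322.88408416 216.29443063] knob [319.15009904 224.58171787] [310.02084359 204.74779445]
-25 scene tip left/right/top [305.01358247 203.8552353 ] [312.39149908 203.36353542] [308.59666686 200.23127309] top tip [325.25305357 212.84367281] mid [323.36134062 216.50510519] knob [319.15009904 224.58171787] [310.02084359 204.74779445]
-28 scene tip left/right/top [305.77544912 203.73113562] [313.18002359 203.40142029] [309.37301725 200.18841819] top tip [325.92736991 213.18358212] mid [323.82689097 216.74002895] knob [319.15009904 224.58171787] [310.02084359 204.74779445]
```

View pics/r.png

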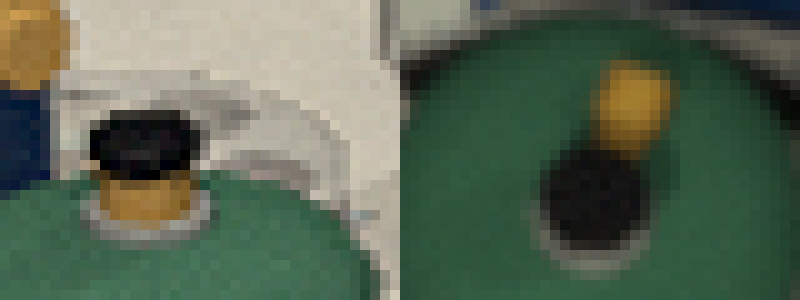

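```bash
python3 - <<'E'
from h import *
t=Cam("top"); s=Cam("scene")
hsv=cv2.cvtColor(t.im,cv2.COLOR_BGR2HSV)
m=cv2.inRange(hsv,(0,0,0),(179,255,55)); m2=np.zeros_like(m); m2[217:232,311:328]=m[217:232,311:328]
n,l,st,ce=cv2.connectedComponentsWithStats(m2); i=1+np.argmax(st[1:,4]); print(st[i],ce[i],t.at(*ce[i],183))
k=cv2.inRange(hsv,(10,120,80),(30,255,255)); k2=np.zeros_like(k);k2[205:225,312:335]=k[205:225,312:335]
n,l,st,c2=cv2.connectedComponentsWithStats(k2); j=1+np.argmax(st[1:,4]); print(st[j],c2[j])
a=t.at(*ce[i],184)[:2];b=t.at(*c2[j],172)[:2]; print(np.degrees(np.arctan2(*(b-a)[::-1])))
cv2.imwrite("pics/fin.png",s.im)
E
```

```text
[314 218  11  12  96] [319.03125 223.96875] [633.53016498  41.45417903 183.        ]
[319 211   8   9  52] [322.69230769 215.01923077]
-20.00729194824355
```

```bash
python3 -c "
from cell import manip
print(manip.read_state()['wrist_force']); print(manip.sign_off())"
```

```text
[0.90484375 0.08016986 0.48491428]
the job is handed in; nothing more can be done
None
```

I walked the bottle into the restraint with the half-open fingers as a fork: it was tilted about 10° and swung about −60°, then +60°. After that I made a correcting swing of about −11°. I then pushed the gate from its outer side until it reached the stop (24 N), backed clear and handed the job in at about 42 s. No verdict was reported.

**Last checks**
- **Standing:** the bottle looks upright in both pictures.
- **Position:** its axis is about 4 mm to the side of its place and within about 3 mm along x. My measurements of the restraint's x disagree by up to about 9 mm (four readings, averaged). In the worst case x would be about 4 mm off, which still leaves the axis inside the 11 mm limit.
- **Outlet:** it faces about 7° to 10° off the coupling (limit 15°). My estimates of its direction ranged from −15° to −20° against −10.5° for the restraint. In the scene camera the outlet is hidden behind the valve knob, so only the top camera gave a measurement.
- **Gate:** it lies square across the mouth with its end at the latch.
- **Other things:** the arm is clear of everything, and the soap bottle, timer and sample box look unmoved by eye; I did not measure them.

**What went wrong:**
- The first approach met the bottle early and pushed it with about 20 N.
- My second push reached about 14 N, because the fingers stuck to the wall. After that I raised the fingers along with the tilting wall and the force readings stayed below about 5 N.
- Each of the two long swings set the bottle down about 10 mm past the point I had aimed for. The second left it about 11 mm off its place, so I made the third, short swing.

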